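Put the vials, stir bars and spatula away by kind

ROBOT

A 7-joint arm with a two-finger parallel gripper is mounted at the origin on a cart in front of the work surface, level with it; the furniture and walls round the work are solid. World frame = base frame: x ahead of the robot, y to its left, z up, the work surface at z = 0. Lengths are in mm, angles in rad, forces in N, time in s.
With the tool pointing down it reaches from about 400 to 875 mm from the base axis. Payload 4.4 kg.
Tool frame: the origin (TCP) lies at the very end of the fingers, on their centre line; the grasp point (between the pads) lies 19 mm behind it; y points along the fingers, x is the direction in which the jaws open and shut, and the axes are right-handed (so a half turn about y gives the same grasp; the last joint's range is limited). The gripper opens to 85 mm and grips with 20 to 120 N. Pads are 22 mm wide; open, the fingers measure 114 mm over their backs; the gripper's body (76 mm by 85 mm) begins 54 mm behind the grasp point. The pads swing forward as they close: fully open they stand 13 mm farther back than shut.
Start: joints at [1.281, 0.628, 0.038, 1.517, -0.027, 0.996, -0.02], TCP at [144.286, -633.798, 231.313] pointing down, gripper open.
Joint ranges: [-3.06, 3.06], [-0.37, 2.12], [-1.25, 1.32], [0.18, 2.47], [-1.1, 4.24], [0.23, 1.98], [-2.94, 2.94]. Speed limits (rad/s): [2.57, 2.57, 3.14, 3.14, 3.14, 3.14, 3.14].

INTERFACE

Orientations are given as [roll, pitch, yaw] about the fixed x, y, z axes, in that order (R = Rz(yaw) Ry(pitch) Rx(roll)).
In Python, from cell import ctrl, get_image, nets gives the robot as it stands. The module is installed in compiled form; this text tells all that it offers.
- The arm moves only by the tool step_arm, never from a script. Its argument "moves" is text: rows parted by semicolons, each of 7 numbers parted by spaces: the shift along the tool's x, y, z normalised to -1 to 1, where 1 is 0.05 m, then the turn, a rotation vector about the tool's x, y, z normalised to -1 to 1, where 1 is 0.12 rad, then the opening, from 0 (shut) to 1 (fully open). A call has 1 to 20 rows; each row shifts and turns the commanded pose from where the row before left it, along the tool's axes as they then stand; what a row does not reach is not made up. A row lasts 1/10 s, in which the tool goes at most 50 mm and 8.59 degrees, less where a joint would pass 70% of its speed; a pose out of reach is approached as far as the arm can. A call with a number of a shift or a turn outside -1 to 1 is refused whole. A call with a gripper value outside its range is refused whole. The fingers move at their own pace and stop on an object; the grip force is fixed at half the most. Time passes only in rows, so rows that do not move let the fingers close. It gives the time, the measured TCP pose, the force and the opening at its end, in the units of the state.
- ctrl.read_state(): the state, without advancing time (a new reading comes with each control period).
- get_image(name): name is "scene" or "top"; returns a dict with "color" (480x640x3 uint8, blue, green, red), "vertical_fov" (degrees; the focal length in pixels is half the picture's height over the tangent of half this angle, whatever the lens; pixels are square), "cx", "cy" (the principal point, pixels), "k1" (the pictures are not rectified: a ray, as slopes to the right and down, at radius r is drawn at 1 + k1 r^2 times it, then the intrinsics apply), "R" (3x3) and "t" (3): a world point X has camera coordinates R X + t. Camera axes: x right, y down, z forward; pixel columns grow to the right and rows downward; lengths in mm; the calibration is good to about 2 mm. A picture is of the moment at which its call begins. There is no depth.
- ctrl.finish_job(): hands the job in, once; it reports no verdict.
Trained networks look in a picture, given as the dict that the camera call returned (one of the last four; its "shot" number tells which), for a name from the list of things; names that differ only in an ending like _2 or _b are one class to them, and where a whole thing is asked for, a point or a joint stands for the part that bears it (a point fixed in the world has none). Each returns a list of dicts, best first, with "conf" (0 to 1); they miss things now and then, are a little off and sometimes report something else, mostly with a low value. They report only what shows in the picture. A call takes as long as a camera call. They do not tell look-alikes from the thing itself.
- nets.find_in(picture, target): "position" ([x, y, z] in mm, in world coordinates, good to about 4 mm: the middle of the surface that is visible of it).
- nets.cut_out(picture, target): "pixels" (480x640 bool, what is visible of it).
- nets.place_of(picture, target): "position" ([x, y, z] in mm, in world coordinates, good to about 4 mm: a listed point, or the origin of a listed thing).
The state is a dict: "clock": time; "qpos": joint angles; "qd": joint speeds; "tau": joint torques, N m; "eef_pos": TCP position; "tool_rot": TCP orientation; "force": force on the tool from outside, world axes, zero at the start; "torque": the same for the moment, N m; "width": finger opening in mm.
Only numpy, scipy, OpenCV 4.12 (cv2) and the standard library are available. Lean on these libraries where they do the work, as an engineer would, in place of code of your own. Each camera call takes 0.05 s, during which the arm holds its last target.

TASK

Tidy the small lab ware into its holders: stand each of the two sample vials upright in its own well of the rack, lay both white stir bars flat on the floor of the short tray, and lay the spoon spatula lengthwise and flat in the long tray. Keep the vials upright all the way, and leave the beaker and the conical flask where they stand.

Things in the scene. Friction and masses are not known exactly. Their poses are not given: they have to be found in the camera images.
- vial_rack: fixed grey plastic block, 120 x 66 mm and 20 mm high, with two round wells of 40 mm diameter and 14 mm depth open at the top (well floors 6 mm above the worktop). Origin: centre of its underside, on the worktop; x along its length, y across, z up; the wells are centred at x = -30 mm and x = +30 mm, y = 0. Its length runs roughly away from the robot.
- bar_dish: the short tray: fixed grey plastic open tray, 126 x 90 mm outside and 12 mm high, walls and floor 3 mm thick (120 x 84 mm inside, inner floor 3 mm above the worktop). Origin: centre of its underside, on the worktop; x along its length, y across, z up; its length runs roughly away from the robot.
- tool_tray: the long tray: fixed grey plastic open tray, 250 x 86 mm outside and 12 mm high, walls and floor 3 mm thick (244 x 80 mm inside, inner floor 3 mm above the worktop). Origin: centre of its underside, on the worktop; x along its length, y across, z up; its length runs roughly away from the robot.
- vial_a: sample vial with a white screw cap and pale orange contents, standing upright on the worktop, 22 mm across, 49 mm high, 25 g or so. The cap takes up the top 12 mm; body and cap are of one width. Origin: centre of its foot; z up its axis.
- vial_b: sample vial with a white screw cap and nearly clear contents, standing upright on the worktop, 22 mm across, 49 mm high, 25 g or so. The cap takes up the top 12 mm; body and cap are of one width. Origin: centre of its foot; z up its axis.
- bar_long: the longer white stir bar, 30 mm long, 9 mm wide and 9 mm high, lying on the worktop; does not roll. Origin: centre of its underside; y along its length, z up.
- bar_short: the shorter white stir bar, 22 mm long, 9 mm wide and 9 mm high, lying on the worktop; does not roll. Origin: centre of its underside; y along its length, z up.
- spoon: spoon spatula, 209 mm long, up to 12 mm wide and 10 mm high: the half toward +y is a straight blue handle (10 mm wide and 10 mm high from y = 20 mm to y = 104 mm), the other half a thin steel shank with a small spoon; its centre of mass lies in the handle, near y = 50 mm. It lies on the worktop, its length roughly away from the robot and its handle toward the robot. Origin: centre of its underside at mid-length; y along its length, z up.
- beaker: bystander: empty glass beaker, 56 mm across, 74 mm high, standing beyond the loose things. Origin: centre of its foot; z up.
- flask: bystander: conical glass flask, 63 mm across at the foot, 104 mm high, standing beyond the loose things. Origin: centre of its foot; z up.
Not all that is in view belongs to the job. What is shaped like the vial_a but brown is not meant.

How it is judged (in metres and radians):
At the end, for the whole second after the job is handed in: Each vial stands upright (0.15 rad) in its own well, within 12 mm of its centre; both stir bars lie flat on the short tray's floor; the spatula lies flat on the long tray's floor, lengthwise (0.4 rad), its middle within 20 mm along and 36 mm across of the tray's. All released and at rest (((x of vial_a in the frame of vial_rack between -0.042 and -0.018 m and x of vial_b in the frame of vial_rack between 0.018 and 0.042 m) or (x of vial_a in the frame of vial_rack between 0.018 and 0.042 m and x of vial_b in the frame of vial_rack between -0.042 and -0.018 m)) and y of vial_a in the frame of vial_rack between -0.012 and 0.012 m and z of vial_a in the frame of vial_rack between 0.003 and 0.009 m and angle between each of vial_a, vial_b's own z axis and vertical below 0.15 rad and linear speed of each of vial_a, vial_b, bar_long, bar_short, spoon below 0.02 m/s and contact force between each of vial_a, vial_b, bar_long, bar_short, spoon and the fingers below 0.05 N and y of vial_b in the frame of vial_rack between -0.012 and 0.012 m and z of vial_b in the frame of vial_rack between 0.003 and 0.009 m and x of bar_long in the frame of bar_dish between -0.056 and 0.056 m and y of bar_long in the frame of bar_dish between -0.039 and 0.039 m and z of bar_long in the frame of bar_dish between 0 and 0.0095 m and angle between bar_long's own y axis and vertical between 1.45 and 1.69 rad and x of bar_short in the frame of bar_dish between -0.056 and 0.056 m and y of bar_short in the frame of bar_dish between -0.039 and 0.039 m and z of bar_short in the frame of bar_dish between 0 and 0.0095 m and angle between bar_short's own y axis and vertical between 1.45 and 1.69 rad and x of spoon in the frame of tool_tray between -0.02 and 0.02 m and y of spoon in the frame of tool_tray between -0.036 and 0.036 m and z of spoon in the frame of tool_tray between 0 and 0.009 m and angle between spoon's own y axis and vertical between 1.53 and 1.61 rad and angle between the y axis of spoon and the x axis of tool_tray, either way round below 0.4 rad); the robot touches nothing.
It fails at once if a vial was tipped over (more than 0.7 rad) (angle between any of vial_a, vial_b's own z axis and vertical above 0.7 rad).
It fails at once if the beaker was shifted more than 20 mm or tipped (distance of beaker from where it was at the start of the episode above 0.02 m or angle between beaker's own z axis and vertical above 0.35 rad).
It fails at once if the flask was shifted more than 20 mm or tipped (distance of flask from where it was at the start of the episode above 0.02 m or angle between flask's own z axis and vertical above 0.35 rad).
It also fails if it takes over 120 s, if anything falls off the work surface, if the arm or the gripper's body presses on something with over 40 N, if the wrist force passes 120 N, or if a joint passes its speed limit or range.

## Working session

There is one attempt and no reset: what is moved stays moved. The work goes in short steps, Python scripts to look and compute and a tool call to move; the robot and the scene stay as the last step left them, time stands still between calls to the robot, and variables do not carry over. Pictures are saved under pics/ and viewed, and the job is handed in when it is done.

Besides the shell and the picture viewer there is one more tool, called as name(argument=value, ...) on one line, values as JSON. step_arm: Moves the arm, as the interface text tells. Scaled input: -1 to 1 covers 0.05 m each way for a shift and 0.12 rad each way for a turn. Its arguments: {"type":"object","properties":{"moves":{"type":"string"}},"required":["moves"]}

```bash
mkdir -p pics; ls; python3 - <<'E'
from cell import ctrl,get_image,nets
import cv2,pickle
print(ctrl.read_state())
for n in ("scene","top"):
    p=get_image(n); cv2.imwrite(f"pics/{n}0.png",p["color"])
    print(n,{k:v for k,v in p.items() if k!="color"})
    for t in "vial_rack bar_dish tool_tray vial_a vial_b bar_long bar_short spoon beaker flask".split():
        print(t,[( [round(float(x)) for x in d["position"]],round(float(d["conf"]),2)) for d in nets.place_of(p,t)])
E
```

```text
pics
{'clock': 0.0, 'qpos': array([ 1.28122173,  0.62933893,  0.03843277,  1.51838736, -0.02699909,
        0.99632949, -0.01999921]), 'qd': array([ 0.00062212, -0.00183053, -0.00016585, -0.00162469, -0.00068419,
       -0.00171475, -0.00079185]), 'tau': array([ 1.34354977e-03, -5.63398719e+01,  1.22650500e+00, -1.93451929e+01,
        1.10488475e-02,  1.04526934e-02, -1.01084811e-05]), 'eef_pos': array([ 144.13165935, -633.15568836,  230.38742147]), 'tool_rot': array([-1.57081766,  0.00194529, -1.34701348]), 'force': array([-0.96154245, -0.02429914, -0.13274584]), 'torque': array([-0.03589205, -0.0136077 , -0.01877862]), 'width': 85.32412324080389}
scene {'vertical_fov': 42.96142686908742, 'cx': 315.9651530693768, 'cy': 241.01752494245142, 'k1': -0.1859330402667764, 'R': array([[-0.46525674, -0.88508315,  0.01280572],
       [-0.46400365,  0.2315392 , -0.85503813],
       [ 0.75381482, -0.40375415, -0.51840699]]), 't': array([276.71332122, 281.93712481, 763.53298133]), 'shot': 1}
vial_rack [([501, -151, -6], 0.61), ([584, 232, -1], 0.25)]
bar_dish [([482, -293, 1], 0.91)]
tool_tray 
[... 426 characters left out ...]
470186, 'k1': -0.10263710171076863, 'R': array([[ 0.01129319, -0.99987536,  0.01103298],
       [-0.99802124, -0.01195342, -0.06173109],
       [ 0.06185528, -0.010314  , -0.99803184]]), 't': array([  25.00277028,  579.19356853, 1174.80838714]), 'shot': 2}
vial_rack [([504, -147, 2], 0.81), ([709, 260, -2], 0.28)]
bar_dish [([484, -292, 3], 0.75)]
tool_tray [([490, 23, -3], 0.86)]
vial_a [([490, 229, 2], 0.63), ([582, 230, 0], 0.59), ([428, 244, 0], 0.47)]
vial_b [([490, 229, 2], 0.63), ([582, 230, 0], 0.59), ([428, 244, 0], 0.47)]
bar_long [([580, 127, -1], 0.59)]
bar_short [([459, 125, -3], 0.55)]
spoon []
beaker [([679, 160, 2], 0.74), ([490, 21, -1], 0.43)]
flask [([707, 256, -1], 0.57)]
```

View pics/scene0.png

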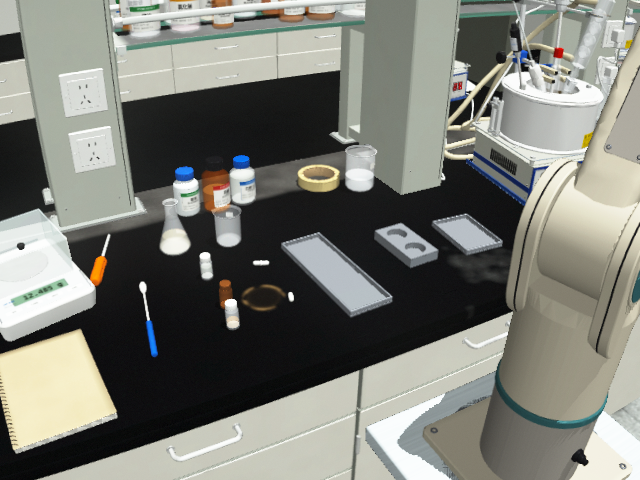

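View pics/top0.png

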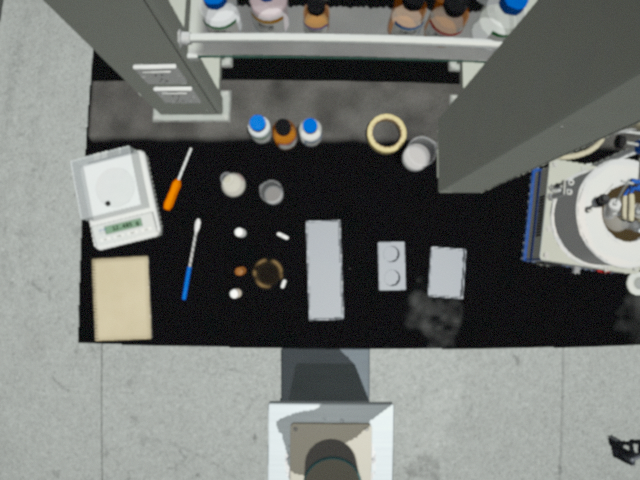

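The scene shows the far vial at about (205,265), a brown look-alike at (225,293), the near vial at (232,315), bars at (261,263) and (291,297), and the spoon running from (143,285) to (153,355). The wells and trays lie right of centre. The orange-handled tool at (100,265) is a distractor. Next I'll zoom in and measure.

```bash
cat > h.py <<'E'
import numpy as np, cv2
def cam(p):
    f=240/np.tan(np.radians(p["vertical_fov"]/2))
    return f,p["cx"],p["cy"],p["k1"],np.array(p["R"]),np.array(p["t"])
def proj(p,X):
    f,cx,cy,k,R,t=cam(p); c=np.atleast_2d(X)@R.T+t; s=c[:,:2]/c[:,2:]
    s=s*(1+k*(s**2).sum(1,keepdims=True)); return s*f+[cx,cy]
def back(p,uv,z):
    f,cx,cy,k,R,t=cam(p); d=(np.atleast_2d(np.array(uv,float))-[cx,cy])/f
    s=d.copy()
    for _ in range(30): s=d/(1+k*(s**2).sum(1,keepdims=True))
    r=np.c_[s,np.ones(len(s))]@R; o=-R.T@t
    z=np.broadcast_to(z,(len(s),))
    return o+r*((z-o[2])/r[:,2])[:,None]
E
python3 - <<'E'
from cell import ctrl,get_image,nets
from h import *
p=get_image("top"); q=get_image("scene")
np.set_printoptions(precision=1,suppress=True)
c=p["color"]
crop=lambda im,x,y,w,h,s:cv2.resize(im[y:y+h,x:x+w],None,fx=s,fy=s,interpolation=cv2.INTER_CUBIC)
cv2.imwrite("pics/topL.png",crop(c,170,170,160,120,5))
cv2.imwrite("pics/topR.png",crop(c,295,210,180,120,4))
cv2.imwrite("pics/scL.png",crop(q["color"],120,200,200,150,4))
cv2.imwrite("pics/scR.png",crop(q["color"],270,200,240,120,3))
hsv=cv2.cvtColor(c,cv2.COLOR_BGR2HSV)
def comp(m,off=(0,0),mina=8):
    n,l,s,ce=cv2.connectedComponentsWithStats(m.astype(np.uint8))
    for i in range(1,n):
        if s[i,4]>=mina:
            ys,xs=np.where(l==i); r=cv2.minAreaRect(np.c_[xs,ys].astype(np.float32)); yield s[i],ce[i],r,l==i
m=np.zeros(c.shape[:2],bool); m[205:330,170:475]=True
bright=(hsv[...,2]>90)&m
for s,ce,r,_ in comp(bright):
    print(s,ce,"rect",r, "world z0",back(p,[ce],0)[0])
E
```

```text
[170 205   4   5  14] [171.1 206.4] rect ((171.5, 207.0), (4.0, 3.0), 90.0) world z0 [648.4 419.9   0. ]
[181 218  21  83 419] [190.4 260.1] rect ((190.4252471923828, 258.8897705078125), (6.874715805053711, 83.54595947265625), 10.856412887573242) world z0 [510.4 365.4   0. ]
[ 305  219   40  102 3593] [324.1 269.8] rect ((324.359619140625, 269.7789001464844), (100.72076416015625, 36.370338439941406), 87.83892822265625) world z0 [490.2  22.2   0. ]
[234 227  13  11 113] [239.8 232.1] rect ((240.0, 232.0), (10.0, 12.0), 90.0) world z0 [583.9 239.5   0. ]
[276 232  14   8  67] [282.4 235.5] rect ((282.3000183105469, 235.4000244140625), (13.416406631469727, 4.919349670410156), 26.56505012512207) world z0 [576.6 129.9   0. ]
[ 377  241   30   50 1395] [391.3 265.6] rect ((391.3819885253906, 265.5162658691406), (49.61439514160156, 28.095535278320312), 88.49256896972656) world z0 [ 502.7 -149.7    0. ]
[ 427  246   40   54 1862] [446.5 272.4] rect ((446.54315185546875, 272.39593505859375), (36.76347732543945, 51.44036865234375), 4.085616588592529) world z0 [ 486.3 -293.1    0. ]
[258 259   
[... 272 characters left out ...]
0762), 61.92750930786133) world z0 [496.6 139.9   0. ]
[235 267  11   9  85] [239.9 270.8] rect ((240.0, 271.0), (8.0, 10.0), 90.0) world z0 [485.1 237.    0. ]
[253 271   3   5  14] [254.1 272.9] rect ((254.0, 273.0), (4.0, 2.0), 90.0) world z0 [480.2 200.7   0. ]
[280 279   7  10  52] [283.  283.5] rect ((283.0000305175781, 283.5), (5.375871658325195, 9.803058624267578), 18.43494987487793) world z0 [454.1 126.5   0. ]
[257 281  12   7  39] [261.8 284.5] rect ((261.9000244140625, 284.70001220703125), (12.074767112731934, 3.130495071411133), 26.56505012512207) world z0 [450.9 180.4   0. ]
[229 288  13  11 118] [235. 293.] rect ((235.0, 293.0), (10.0, 12.0), 90.0) world z0 [428.4 248.6   0. ]
```

View pics/topL.png

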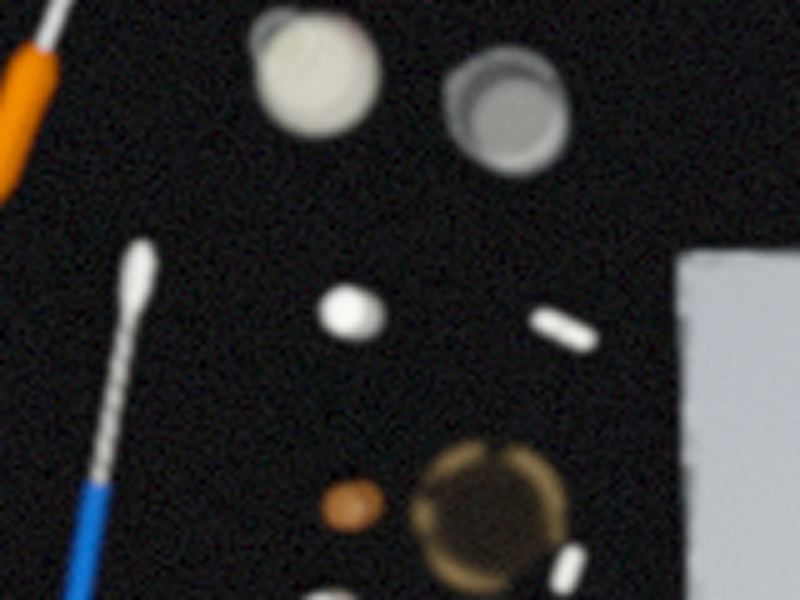

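View pics/topR.png

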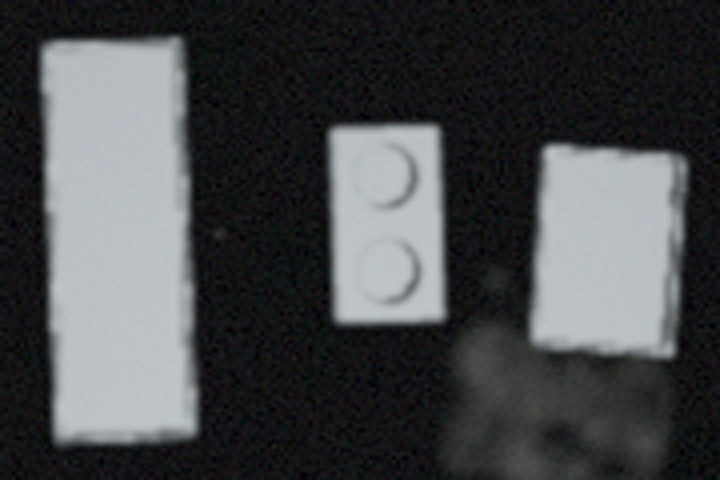

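View pics/scL.png

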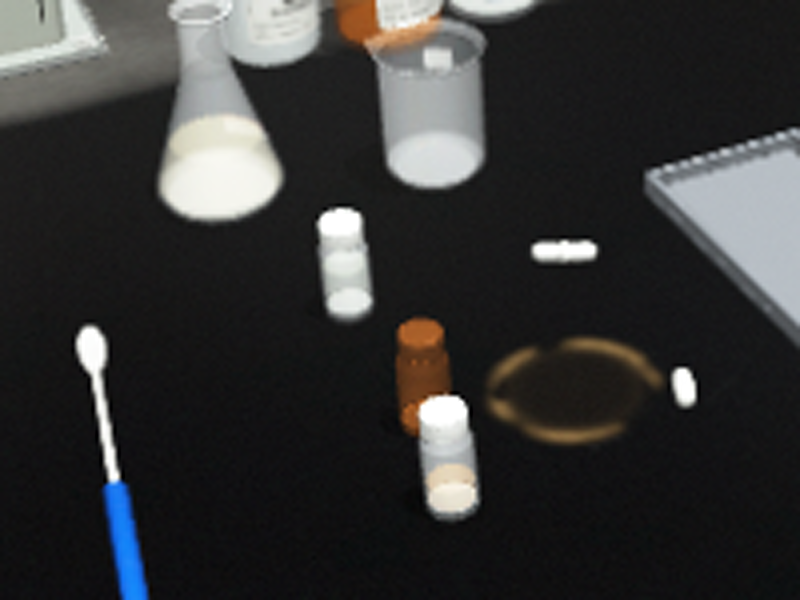

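View pics/scR.png

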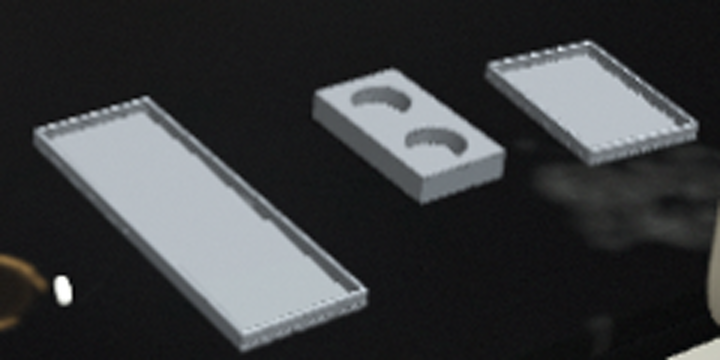

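Both views agree. Clear vial_b is far, at about (584,235). Orange vial_a is near, at about (428,243), with the brown look-alike between them. I'll fit the poses by silhouette in both cameras.

```bash
cat > fit.py <<'E'
from h import *
from scipy.optimize import minimize
def box(lx,ly,z0,z1):
    return np.array([[a*lx/2,b*ly/2,z] for a in(-1,1) for b in(-1,1) for z in(z0,z1)])
def cyl(d,z0,z1):
    a=np.linspace(0,2*np.pi,24,endpoint=False); return np.array([[d/2*np.cos(x),d/2*np.sin(x),z] for x in a for z in(z0,z1)])
def place(P,x,y,w): 
    c,s=np.cos(w),np.sin(w); R=np.array([[c,-s,0],[s,c,0],[0,0,1]]); return P@R.T+[x,y,0]
def render(p,X,win,S=4):
    x0,y0,x1,y1=win; uv=proj(p,X)
    h=cv2.convexHull(uv.astype(np.float32)).reshape(-1,2)
    im=np.zeros(((y1-y0)*S,(x1-x0)*S),np.uint8)
    cv2.fillConvexPoly(im,np.round(((h+0.5-[x0,y0])*S-0.5)*16).astype(np.int32),255,cv2.LINE_AA,4)
    return cv2.resize(im,(x1-x0,y1-y0),interpolation=cv2.INTER_AREA)/255.
def fit(P,views,g,yaw=True):
    # views: list of (pic, mask)
    W=[]
    for p,m in views:
        ys,xs=np.where(m); win=(max(xs.min()-8,0),max(ys.min()-8,0),min(xs.max()+9,640),min(ys.max()+9,480)); W.append((p,m[win[1]:win[3],win[0]:win[2]].astype(float),win))
    def cost(v):
        w=v[2]/50 if yaw else 0
        return sum(np.abs(render(p,place(P,v[0],v[1],w),win)-m).sum()/m.sum() for p,m,win in W)
    best=None
    for it in range(2):
        st=np.array([g[0],g[1],g[2]*50]) if best is None else best.x
        n=3 if yaw else 2; st=st[:n]
        sim=np.vstack([st]+[st+d for d in np.eye(n)*[8,8,8][:n]])
        best=minimize(lambda v:cost(np.r_[v,0][:3]),st,method="Nelder-Mead",options=dict(initial_simplex=sim,xatol=.05,fatol=1e-4))
    v=best.x; return [round(v[0],1),round(v[1],1),round(v[2]/50,3) if yaw else 0],round(best.fun/len(W),3)
E
cat > meas.py <<'E'
from cell import ctrl,get_image,nets
from fit import *
p=get_image("top"); q=get_image("scene")
def mask(pic,name,g,thr):
    b=[d for d in nets.cut_out(pic,name)]
    z=0; uv=proj(pic,[[g[0],g[1],5]])[0]
    best=None
    for d in b:
        m=d["pixels"]; 
        if not m.any(): continue
        ys,xs=np.where(m); dd=np.hypot(xs.mean()-uv[0],ys.mean()-uv[1])
        if dd<25 and (best is None or dd<best[0]): best=(dd,m)
    return None if best is None else best[1]
T=dict(vial_rack=(box(120,66,0,20),(503,-149,0),1),bar_dish=(box(126,90,0,12),(484,-293,0),1),tool_tray=(box(250,86,0,12),(490,21,0),1),
 vial_a=(cyl(22,0,49),(428,242,0),0),vial_b=(cyl(22,0,49),(582,232,0),0),bar_long=(box(9,30,0,9),(577,130,1.1),1),bar_short=(box(9,22,0,9),(454,126,1.2),1),
 beaker=(cyl(56,0,74),(681,157,0),0))
for n,(P,g,yw) in T.items():
    ms=[(pic,mask(pic,n,g,0)) for pic in (p,q)]
    out=[]
    for lab,vs in (("top",ms[:1]),("scene",ms[1:]),("both",ms)):
        vs=[v for v in vs if v[1] is not None]
        if vs: out.append((lab,)+fit(P,vs,g,bool(yw)))
    print(n,*out,sep="\n   ")
E
python3 meas.py
```

```text
vial_rack
   ('top', [np.float64(503.1), np.float64(-146.9), np.float64(0.015)], np.float64(0.039))
   ('scene', [np.float64(501.8), np.float64(-149.0), np.float64(0.059)], np.float64(0.035))
   ('both', [np.float64(502.9), np.float64(-147.5), np.float64(0.022)], np.float64(0.054))
bar_dish
   ('top', [np.float64(486.8), np.float64(-291.1), np.float64(-0.059)], np.float64(0.066))
   ('scene', [np.float64(487.4), np.float64(-292.6), np.float64(-0.089)], np.float64(0.075))
   ('both', [np.float64(486.8), np.float64(-291.8), np.float64(-0.064)], np.float64(0.073))
tool_tray
   ('top', [np.float64(491.0), np.float64(22.6), np.float64(0.045)], np.float64(0.029))
   ('scene', [np.float64(489.5), np.float64(20.2), np.float64(0.052)], np.float64(0.035))
   ('both', [np.float64(490.3), np.float64(21.8), np.float64(0.049)], np.float64(0.043))
vial_a
   ('top', [np.float64(430.6), np.float64(241.3), 0], np.float64(0.3))
   ('both', [np.float64(430.6), np.float64(241.3), 0], np.float64(0.3))
vial_b
   ('scene', [np.float64(584.8), np.float64(231.6), 0], np.float64(0.125))
   ('both', [np.float64(584.8), np.float64(231.6), 0], np.float64(0.125))
bar_long
   ('scene', [np.float64(576.9), np.float64(125.8), np.float64(2.742)], np.float64(0.469))
   ('both', [np.float64(576.9), np.float64(125.8), np.float64(2.742)], np.float64(0.469))
bar_short
beaker
   ('top', [np.float64(682.2), np.float64(155.1), 0], np.float64(0.236))
   ('scene', [np.float64(692.2), np.float64(149.0), 0], np.float64(0.246))
   ('both', [np.float64(681.3), np.float64(154.1), 0], np.float64(0.257))
```

```bash
cat > meas2.py <<'E'
from cell import ctrl,get_image,nets
from fit import *
np.set_printoptions(precision=1,suppress=True)
p=get_image("top"); q=get_image("scene")
def thr(pic,X,r,t):
    u,v=np.round(proj(pic,[X])[0]).astype(int); m=np.zeros((480,640),bool)
    g=pic["color"].max(2); m[v-r:v+r+1,u-r:u+r+1]=g[v-r:v+r+1,u-r:u+r+1]>t
    n,l,s,c=cv2.connectedComponentsWithStats(m.astype(np.uint8))
    i=1+np.argmax(s[1:,4]); return l==i
def wcent(pic,m,z):
    mm=cv2.dilate(m.astype(np.uint8),np.ones((3,3)))>0
    ys,xs=np.where(mm); w=np.clip(pic["color"].min(2)[mm].astype(float)-25,0,None)
    W=back(pic,np.c_[xs,ys],z)[:,:2]; c=(W*w[:,None]).sum(0)/w.sum(); d=W-c
    C=(d*w[:,None]).T@d/w.sum(); e,v=np.linalg.eigh(C); return c,np.degrees(np.arctan2(v[1,1],v[0,1])),np.sqrt(e)*np.sqrt(12)
for n,X in (("bar_long",(577,128,5)),("bar_short",(455,125,5))):
    for lab,pic in(("top",p),("scene",q)):
        m=thr(pic,X,12 if n=="bar_long" else 9,120); print(n,lab,*wcent(pic,m,6))
for n,X in (("vial_a",(428,242,25)),("vial_b",(582,232,25))):
    ms=[(p,thr(p,X,11,70)),(q,thr(q,X,18,70))]
    for lab,vs in (("top",ms[:1]),("scene",ms[1:]),("both",ms)): print(n,lab,fit(cyl(22,0,49),vs,X,False))
# caps
    for lab,pic in(("top",p),):
        m=thr(pic,(X[0],X[1],49),9,200); print("cap",lab,*wcent(pic,m,49))
# spoon
c=p["color"].astype(int); sub=np.zeros((480,640),bool); sub[205:310,175:210]=True
for lab,pic,win in(("top",p,(175,205,210,310)),("scene",q,(125,270,170,370))):
    c=pic["color"].astype(int); sub=np.zeros((480,640),bool); sub[win[1]:win[3],win[0]:win[2]]=True
    blue=sub&(c[...,0]-c[...,2]>60); st=sub&(c.min(2)>90)
    for nm,m in(("handle",blue),("steel",st)):
        ys,xs=np.where(m); W=back(pic,np.c_[xs,ys],10 if nm=="handle" else 5)[:,:2]
        cc=W.mean(0); u,s,v=np.linalg.svd(W-cc,full_matrices=False); t=(W-cc)@v[0]
        print("spoon",lab,nm,m.sum(),cc,"ang",np.degrees(np.arctan2(v[0,1],v[0,0])),"ends",cc+v[0]*t.min(),cc+v[0]*t.max())
E
python3 meas2.py
```

```text
bar_long top [576.3 129.7] 65.67894675791776 [13.3 32.7]
bar_long scene [574.6 127.9] 64.12951984896652 [16.2 28.9]
bar_short top [454.7 125.9] 160.58625681821297 [13.4 24. ]
bar_short scene [453.1 124.1] 159.82395998340422 [ 8.6 25.3]
vial_a top ([np.float64(429.9), np.float64(244.7), 0], np.float64(0.221))
vial_a scene ([np.float64(431.5), np.float64(240.7), 0], np.float64(0.21))
vial_a both ([np.float64(430.0), np.float64(241.9), 0], np.float64(0.235))
cap top [430.5 242.6] 97.08672576305261 [20.5 21.7]
vial_b top ([np.float64(582.0), np.float64(235.7), 0], np.float64(0.23))
vial_b scene ([np.float64(583.2), np.float64(232.0), 0], np.float64(0.113))
vial_b both ([np.float64(581.7), np.float64(232.9), 0], np.float64(0.185))
cap top [581.5 234. ] 60.159640334332366 [20.5 21.6]
spoon top handle 210 [452.  372.3] ang 171.26707798585429 ends [494.5 365.8] [408.9 378.9]
spoon top steel 221 [563.  355.6] ang 170.71890792977453 ends [618.9 346.5] [494.8 366.7]
spoon scene handle 250 [445.5 372.3] ang 171.2404512076107 ends [492.8 365. ] [401.4 379.1]
spoon scene steel 161 [565.8 353.5] ang 171.09914953099428 ends [615.4 345.7] [498.3 364. ]
```

```bash
cat > plan.py <<'E'
import numpy as np,sys
from scipy.spatial.transform import Rotation as Ro
from cell import ctrl
def plan(wps,start=None):
    s=ctrl.read_state()
    e,a=np.array(s["eef_pos"]),np.array(s["tool_rot"])
    print("now",np.round(e,1),np.round(a,3),"w",round(s["width"],1),"F",np.round(s["force"],1),"t",round(s["clock"],1))
    pos=e; R=Ro.from_euler("xyz",a)
    for x,y,z,yaw,o,n in wps:
        Rt=Ro.from_euler("xyz",[-np.pi/2,0,np.radians(yaw)]); tp=np.array([x,y,z],float)
        dist=np.linalg.norm(tp-pos); ang=(R.inv()*Rt).magnitude(); N=n or int(max(np.ceil(dist/45),np.ceil(ang/0.115),1))
        rv=(R.inv()*Rt).as_rotvec()/N; rows=[]
        for i in range(N):
            d=R.inv().apply((tp-pos)/(N-i))/50; r=rv/0.12
            row=np.round(np.r_[d,r,o],3); rows.append(" ".join(f"{v:g}" for v in row))
            pos=pos+R.apply(row[:3]*50); R=R*Ro.from_rotvec(row[3:6]*0.12)
        print(f"-> {x,y,z,yaw,o} N={N}"); print("; ".join(rows))
E
python3 - <<'E'
from plan import plan
plan([(487,-292,231,-45,1,0),(575.5,128.8,180,-24.3,1,0)])
E
```

```text
now [ 144.3 -633.8  231.3] [-1.571 -0.    -1.347] w 85.5 F [-0.5  0.7  0.1] t 2.2
-> (487, -292, 231, -45, 1) N=11
-0.468 0.001 0.745 -0 -0.425 0 1; -0.429 0.001 0.768 -0 -0.425 0 1; -0.389 0 0.789 -0 -0.425 0 1; -0.349 0.001 0.808 -0 -0.425 0 1; -0.307 0 0.825 -0 -0.425 0 1; -0.265 0.001 0.84 -0 -0.425 0 1; -0.221 0 0.852 -0 -0.425 0 1; -0.178 0.001 0.862 -0 -0.425 0 1; -0.133 0 0.87 -0 -0.425 0 1; -0.089 0.001 0.875 -0 -0.425 0 1; -0.044 0 0.879 -0 -0.425 0 1
-> (575.5, 128.8, 180, -24.3, 1) N=10
-0.47 0.102 0.72 0 -0.302 0 1; -0.444 0.102 0.737 0 -0.302 0 1; -0.417 0.102 0.752 0 -0.302 0 1; -0.39 0.102 0.767 0 -0.302 0 1; -0.362 0.102 0.78 0 -0.302 0 1; -0.333 0.102 0.793 0 -0.302 0 1; -0.304 0.102 0.804 0 -0.302 0 1; -0.275 0.102 0.815 0 -0.302 0 1; -0.245 0.102 0.825 0 -0.302 0 1; -0.214 0.102 0.832 0 -0.302 0 1
```

step_arm(moves="-0.47 0 0.75 0 -0.42 0 1; -0.43 0 0.77 0 -0.42 0 1; -0.39 0 0.79 0 -0.42 0 1; -0.35 0 0.81 0 -0.42 0 1; -0.31 0 0.82 0 -0.42 0 1; -0.26 0 0.84 0 -0.42 0 1; -0.22 0 0.85 0 -0.42 0 1; -0.18 0 0.86 0 -0.42 0 1; -0.13 0 0.87 0 -0.42 0 1; -0.09 0 0.88 0 -0.42 0 1; -0.04 0 0.88 0 -0.42 0 1; 0 0 0 0 0 0 1")

```text
clock: 3.4
eef_pos: [494.2, -286.0, 231.6]
tool_rot: [-1.565, -0.001, -0.781]
force: [-0.9, 0.8, 0.4]
width: 85.4
```

```bash
python3 - <<'E'
from plan import plan
plan([(575.5,128.8,150,-24.3,.6,0),(575.5,128.8,40,-24.3,.6,0)])
E
```

```text
now [ 494.2 -286.   231.6] [-1.565e+00 -1.000e-03 -7.810e-01] w 85.4 F [-0.9  0.8  0.4] t 3.4
-> (575.5, 128.8, 150, -24.3, 0.6) N=10
-0.469 0.167 0.703 -0.005 -0.297 0.001 0.6; -0.443 0.167 0.719 -0.005 -0.297 0.001 0.6; -0.417 0.166 0.734 -0.005 -0.297 0.001 0.6; -0.391 0.166 0.749 -0.005 -0.297 0.001 0.6; -0.364 0.166 0.763 -0.005 -0.297 0.001 0.6; -0.337 0.165 0.775 -0.005 -0.297 0.001 0.6; -0.309 0.165 0.787 -0.005 -0.297 0.001 0.6; -0.28 0.164 0.797 -0.005 -0.297 0.001 0.6; -0.252 0.164 0.807 -0.005 -0.297 0.001 0.6; -0.223 0.163 0.815 -0.005 -0.297 0.001 0.6
-> (575.5, 128.8, 40, -24.3, 0.6) N=3
-0 0.733 0 0.001 -0.001 0.001 0.6; -0.001 0.734 0 0.001 -0.001 0.001 0.6; 0 0.733 0.001 0.001 -0.001 0.001 0.6
```

step_arm(moves="-0.47 0.17 0.7 0 -0.3 0 0.6; -0.44 0.17 0.72 0 -0.3 0 0.6; -0.42 0.17 0.73 0 -0.3 0 0.6; -0.39 0.17 0.75 0 -0.3 0 0.6; -0.36 0.17 0.76 0 -0.3 0 0.6; -0.34 0.16 0.77 0 -0.3 0 0.6; -0.31 0.16 0.79 0 -0.3 0 0.6; -0.28 0.16 0.8 0 -0.3 0 0.6; -0.25 0.16 0.81 0 -0.3 0 0.6; -0.22 0.16 0.82 0 -0.3 0 0.6; 0 0 0 0 0 0 0.6; 0 0.6 0 0 0 0 0.6; 0 0.6 0 0 0 0 0.6; 0 0.5 0 0 0 0 0.6; 0 0 0 0 0 0 0.6; 0 0 0 0 0 0 0.6")

```text
clock: 5.0
eef_pos: [574.0, 120.3, 64.1]
tool_rot: [-1.571, 0.0, -0.433]
force: [-0.3, 0.3, 0.2]
width: 51.1
```

```bash
cat > view.py <<'E'
import sys
from cell import get_image
from h import *
def view(tag,X,r=60,s=5,cams=("top","scene")):
    ims=[]
    for n in cams:
        p=get_image(n); u,v=np.round(proj(p,[X])[0]).astype(int)
        x0=min(max(u-r,0),640-2*r); y0=min(max(v-r,0),480-2*r)
        print(n,"crop origin",x0,y0)
        ims.append(cv2.resize(p["color"][y0:y0+2*r,x0:x0+2*r],(400,400),interpolation=cv2.INTER_CUBIC))
    cv2.imwrite(f"pics/{tag}.png",np.hstack(ims))
E
python3 - <<'E'
from plan import plan
from view import view
plan([(575.5,128.8,3,-24.3,.6,0)])
view("bl1",(575,129,10),45)
E
```

```text
now [574.  120.3  64.1] [-1.571  0.    -0.433] w 51.1 F [-0.3  0.3  0.2] t 5.0
-> (575.5, 128.8, 3, -24.3, 0.6) N=2
-0.022 0.611 0.084 0.002 -0.038 -0 0.6; -0.022 0.61 0.084 0.002 -0.038 -0 0.6
top crop origin 237 191
scene crop origin 215 215
```

View pics/bl1.png

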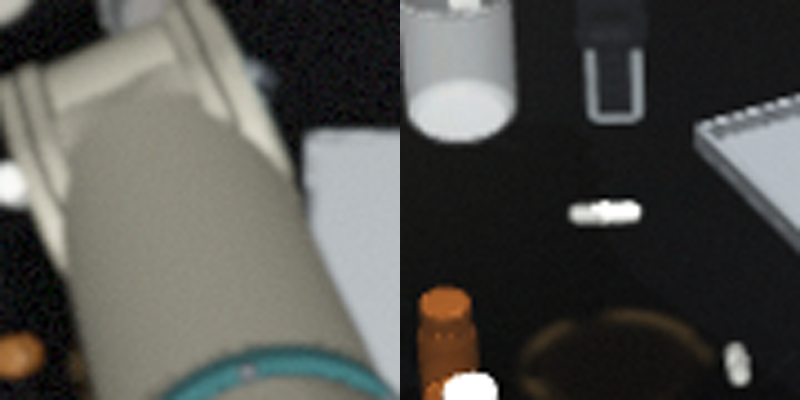

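```bash
python3 - <<'E'
from cell import get_image
from h import *
q=get_image("scene"); print(proj(q,[[574,120.3,64.1],[574,120.3,70],[575.5,128.8,5]]))
E
```

```text
[[263.50246121 234.81222466]
 [263.40088145 232.03088828]
 [260.04123215 262.56639276]]
```

step_arm(moves="-0.04 0.5 0.17 0 -0.08 0 0.6; 0 0.4 0 0 0 0 0.6; 0 0 0 0 0 0 0.6; 0 0 0 0 0 0 0.6")

```text
clock: 5.55
eef_pos: [576.1, 129.3, 19.8]
tool_rot: [-1.57, -0.001, -0.423]
force: [-0.2, 1.7, 0.2]
width: 51.2
```

```bash
python3 - <<'E'
from plan import plan
from view import view
plan([(575.5,128.8,3,-24.3,.6,0)])
view("bl2",(575,129,10),45)
E
```

```text
now [576.1 129.3  19.8] [-1.57e+00 -1.00e-03 -4.23e-01] w 51.2 F [-0.2  1.7  0.2] t 5.5
-> (575.5, 128.8, 3, -24.3, 0.6) N=1
-0.007 0.336 -0.015 -0.004 0.007 0.007 0.6
top crop origin 237 191
scene crop origin 215 215
```

View pics/bl2.png

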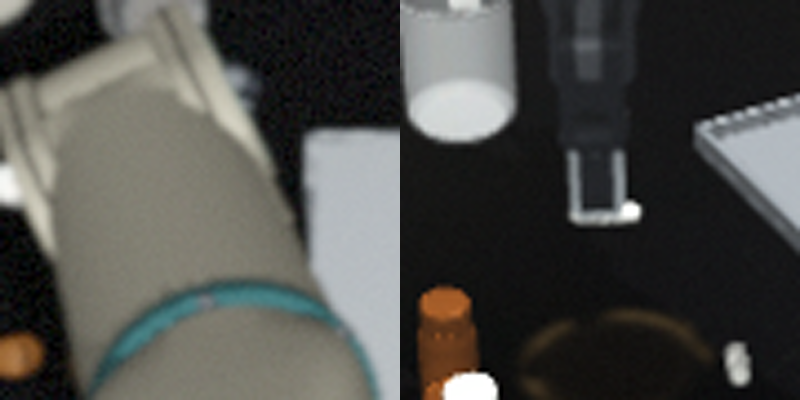

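step_arm(moves="0 0.32 -0.04 0 0 0 0.6; 0 0 0 0 0 0 0.6; 0 0 0 0 0 0 0.3; 0 0 0 0 0 0 0; 0 0 0 0 0 0 0; 0 0 0 0 0 0 0; 0 0 0 0 0 0 0; 0 0 0 0 0 0 0")

```text
clock: 6.45
eef_pos: [575.4, 127.8, 3.8]
tool_rot: [-1.57, -0.001, -0.423]
force: [-0.6, -0.3, 6.0]
width: 6.8
```

step_arm(moves="0 -0.4 0 0 0 0 0; 0 -0.8 0 0 0 0 0; 0 -0.8 0 0 0 0 0; 0 0 0 0 0 0 0; 0 0 0 0 0 0 0")

```text
clock: 6.95
eef_pos: [575.3, 127.7, 103.8]
tool_rot: [-1.57, -0.002, -0.423]
force: [0.6, 0.1, 0.5]
width: 6.7
```

```bash
python3 - <<'E'
from plan import plan
from view import view
plan([(510,-296,100,-27,0,0)])
view("bl3",(575,129,60),45)
E
```

```text
now [575.3 127.7 103.8] [-1.57  -0.002 -0.423] w 6.7 F [0.6 0.1 0.5] t 7.0
-> (510, -296, 100, -27, 0) N=10
0.229 0.007 -0.826 -0.001 0.04 0.001 0; 0.233 0.007 -0.825 -0.001 0.04 0.001 0; 0.237 0.007 -0.824 -0.001 0.04 0.001 0; 0.24 0.007 -0.823 -0.001 0.04 0.001 0; 0.244 0.007 -0.822 -0.001 0.04 0.001 0; 0.249 0.007 -0.821 -0.001 0.04 0.001 0; 0.252 0.008 -0.819 -0.001 0.04 0.001 0; 0.256 0.008 -0.818 -0.001 0.04 0.001 0; 0.261 0.008 -0.817 -0.001 0.04 0.001 0; 0.264 0.007 -0.816 -0.001 0.04 0.001 0
top crop origin 236 190
scene crop origin 214 193
```

View pics/bl3.png

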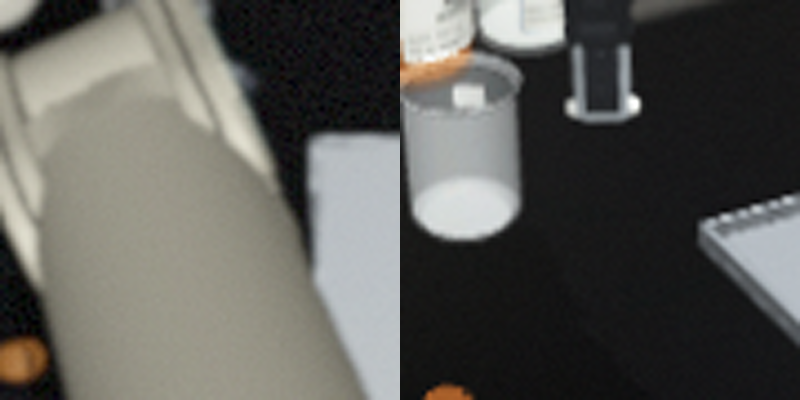

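The bar is held at the fingertips (scene crop, about (605,105)). Now I'll carry it to the short tray.

step_arm(moves="0.23 0 -0.83 0 0.04 0 0; 0.23 0 -0.83 0 0.04 0 0; 0.24 0 -0.82 0 0.04 0 0; 0.24 0 -0.82 0 0.04 0 0; 0.24 0 -0.82 0 0.04 0 0; 0.25 0 -0.82 0 0.04 0 0; 0.25 0 -0.82 0 0.04 0 0; 0.26 0 -0.82 0 0.04 0 0; 0.26 0 -0.82 0 0.04 0 0; 0.26 0 -0.8 0 0.04 0 0; 0 0 0 0 0 0 0; 0 0.8 0 0 0 0 0; 0 0 0 0 0 0 0; 0 0 0 0 0 0 0")

```text
clock: 8.45
eef_pos: [508.3, -294.1, 61.5]
tool_rot: [-1.57, 0.004, -0.47]
force: [-0.3, 0.0, -0.4]
width: 6.9
```

```bash
python3 - <<'E'
from plan import plan
plan([(509,-293.5,7.5,-27,0,0)])
E
```

```text
now [ 508.3 -294.1   61.5] [-1.57   0.004 -0.47 ] w 6.9 F [-0.3  0.  -0.4] t 8.4
-> (509, -293.5, 7.5, -27, 0) N=2
0.006 0.54 0.008 -0.002 0.005 -0.018 0; 0.004 0.54 0.008 -0.002 0.005 -0.018 0
```

step_arm(moves="0 0.5 0 0 0 0 0; 0 0.45 0 0 0 0 0; 0 0.11 0 0 0 0 0; 0 0 0 0 0 0 0; 0 0 0 0 0 0 0")

```text
clock: 8.95
eef_pos: [510.5, -295.6, 11.1]
tool_rot: [-1.571, -0.002, -0.471]
force: [1.0, -0.7, 0.4]
width: 6.3
```

step_arm(moves="0 0.06 0 0 0 0 0; 0 0 0 0 0 0 0; 0 0 0 0 0 0 0")

```text
clock: 9.25
eef_pos: [509.7, -295.7, 7.3]
tool_rot: [-1.571, -0.001, -0.471]
force: [-0.1, -0.1, 1.1]
width: 6.4
```

step_arm(moves="0 0 0 0 0 0 0.2; 0 0 0 0 0 0 0.25; 0 0 0 0 0 0 0.25; 0 0 0 0 0 0 0.25; 0 -0.4 0 0 0 0 0.3; 0 -0.8 0 0 0 0 0.4; 0 -0.6 0 0 0 0 0.6; 0 0 0 0 0 0 0.6")

```text
clock: 10.05
eef_pos: [512.3, -296.8, 100.9]
tool_rot: [-1.571, -0.008, -0.471]
force: [0.5, -0.3, 0.3]
width: 51.2
```

```bash
python3 - <<'E'
from plan import plan
from view import view
plan([(454,125,100,-109,.6,0)])
view("bl4",(487,-292,10),60)
E
```

```text
now [ 512.3 -296.8  100.9] [-1.571 -0.008 -0.471] w 51.2 F [ 0.5 -0.3  0.3] t 10.1
-> (454, 125, 100, -109, 0.6) N=13
-0.375 -0.002 0.537 -0.004 0.917 0.004 0.6; -0.431 -0.002 0.493 -0.004 0.917 0.004 0.6; -0.483 -0.002 0.443 -0.004 0.917 0.004 0.6; -0.529 -0.001 0.387 -0.004 0.917 0.004 0.6; -0.568 -0.001 0.327 -0.004 0.917 0.004 0.6; -0.6 -0.001 0.262 -0.004 0.917 0.004 0.6; -0.625 -0.001 0.195 -0.004 0.917 0.004 0.6; -0.643 -0.001 0.125 -0.004 0.917 0.004 0.6; -0.653 -0.001 0.054 -0.004 0.917 0.004 0.6; -0.655 -0 -0.019 -0.004 0.917 0.004 0.6; -0.649 0 -0.09 -0.004 0.917 0.004 0.6; -0.635 0 -0.161 -0.004 0.917 0.004 0.6; -0.614 0.001 -0.23 -0.004 0.917 0.004 0.6
top crop origin 387 212
scene crop origin 406 171
```

View pics/bl4.png

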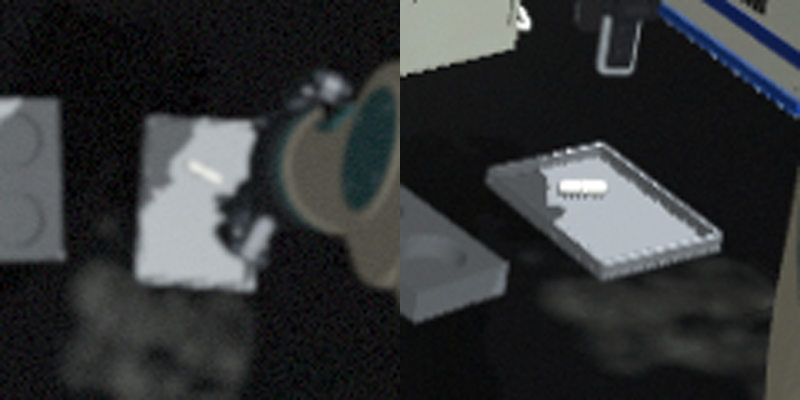

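The long bar lies flat in the short tray (top crop (207,172), scene crop (583,186)). The short bar is next.

step_arm(moves="-0.38 0 0.54 0 0.92 0 0.6; -0.43 0 0.49 0 0.92 0 0.6; -0.48 0 0.44 0 0.92 0 0.6; -0.53 0 0.39 0 0.92 0 0.6; -0.57 0 0.33 0 0.92 0 0.6; -0.6 0 0.26 0 0.92 0 0.6; -0.63 0 0.2 0 0.92 0 0.6; -0.64 0 0.13 0 0.92 0 0.6; -0.65 0 0.05 0 0.92 0 0.6; -0.66 0 -0.02 0 0.92 0 0.6; -0.65 0 -0.09 0 0.92 0 0.6; -0.64 0 -0.16 0 0.92 0 0.6; -0.61 0 -0.23 0 0.92 0 0.6; 0 0 0 0 0 0 0.6; 0 0 0 0 0 0 0.5; 0 0 0 0 0 0 0.5; 0 0 0 0 0 0 0.5")

```text
clock: 11.85
eef_pos: [452.1, 125.3, 96.6]
tool_rot: [-1.571, -0.001, -1.908]
force: [-0.9, 0.5, -0.5]
width: 42.7
```

```bash
python3 - <<'E'
from plan import plan
from view import view
plan([(454,125,3,-109,.5,0)])
view("bs1",(454,125,10),60)
E
```

```text
now [452.1 125.3  96.6] [-1.571e+00 -1.000e-03 -1.908e+00] w 42.7 F [-0.9  0.5 -0.5] t 11.8
-> (454, 125, 3, -109, 0.5) N=3
-0.003 0.624 0.013 0 -0.017 0.003 0.5; -0.003 0.624 0.013 0 -0.017 0.003 0.5; -0.002 0.623 0.013 0 -0.017 0.003 0.5
top crop origin 223 224
scene crop origin 230 234
```

View pics/bs1.png

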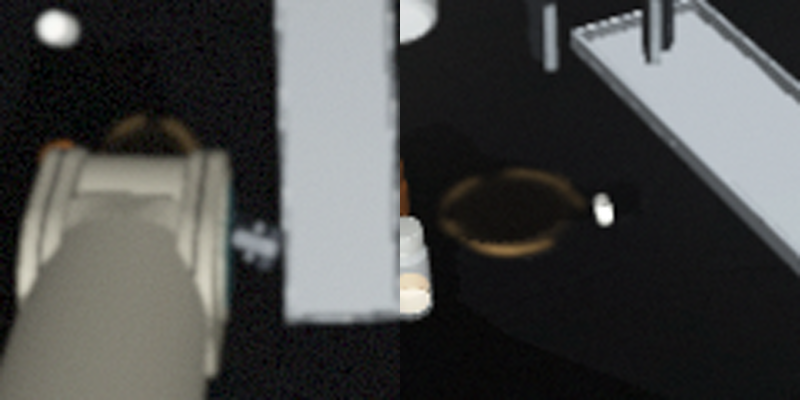

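step_arm(moves="0 0.62 0.01 0 0 0 0.5; 0 0.62 0.01 0 0 0 0.5; 0 0.62 0.01 0 -0.03 0 0.5; 0 0 0 0 0 0 0.5; 0 0 0 0 0 0 0.5")

```text
clock: 12.45
eef_pos: [452.8, 126.9, 11.9]
tool_rot: [-1.574, 0.001, -1.905]
force: [0.0, 0.3, 0.9]
width: 42.9
```

```bash
python3 - <<'E'
from plan import plan
from view import view
plan([(454,125,3,-109,.5,0)])
view("bs2",(454,125,10),40)
E
```

```text
now [452.8 126.9  11.9] [-1.574e+00  1.000e-03 -1.905e+00] w 42.9 F [0.  0.3 0.9] t 12.4
-> (454, 125, 3, -109, 0.5) N=1
0.028 0.178 0.036 0.026 -0.019 -0.009 0.5
top crop origin 243 244
scene crop origin 250 254
```

View pics/bs2.png

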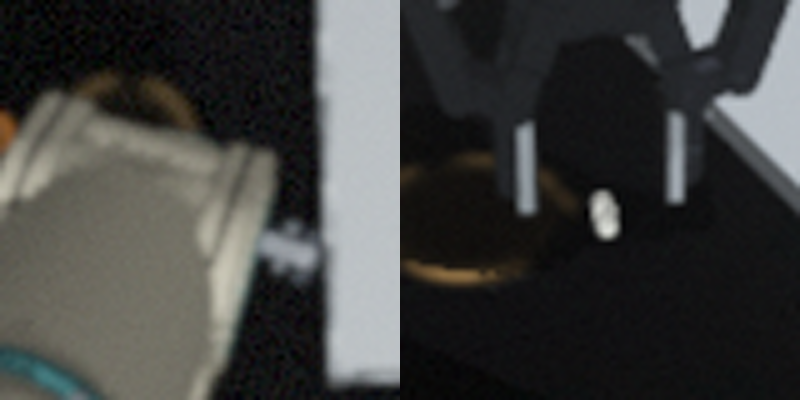

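Both fingers straddle the short bar. I'll lower the last 8 mm and close.

step_arm(moves="0.03 0.17 0.02 0 0 0 0.5; 0 0 0 0 0 0 0.5; 0 0 0 0 0 0 0.3; 0 0 0 0 0 0 0; 0 0 0 0 0 0 0; 0 0 0 0 0 0 0; 0 0 0 0 0 0 0; 0 -0.4 0 0 0 0 0; 0 -0.8 0 0 0 0 0; 0 -0.8 0 0 0 0 0; 0 0 0 0 0 0 0; 0 0 0 0 0 0 0")

```text
clock: 13.75
eef_pos: [453.9, 126.2, 104.3]
tool_rot: [-1.572, 0.004, -1.903]
force: [-0.4, -0.5, -1.0]
width: 6.5
```

```bash
python3 - <<'E'
from plan import plan
from view import view
plan([(458,-290,100,-93,0,0)])
view("bs3",(454,125,50),45)
E
```

```text
now [453.9 126.2 104.3] [-1.572  0.004 -1.903] w 6.5 F [-0.4 -0.5 -1. ] t 13.8
-> (458, -290, 100, -93, 0) N=10
0.784 0.005 0.279 0 -0.233 -0.003 0; 0.792 0.006 0.257 0 -0.233 -0.003 0; 0.799 0.006 0.235 0 -0.233 -0.003 0; 0.805 0.006 0.212 0 -0.233 -0.003 0; 0.81 0.006 0.19 0 -0.233 -0.003 0; 0.815 0.007 0.167 0 -0.233 -0.003 0; 0.82 0.007 0.144 0 -0.233 -0.003 0; 0.824 0.007 0.121 0 -0.233 -0.003 0; 0.826 0.008 0.098 0 -0.233 -0.003 0; 0.829 0.008 0.075 0 -0.233 -0.003 0
top crop origin 237 239
scene crop origin 245 230
```

View pics/bs3.png

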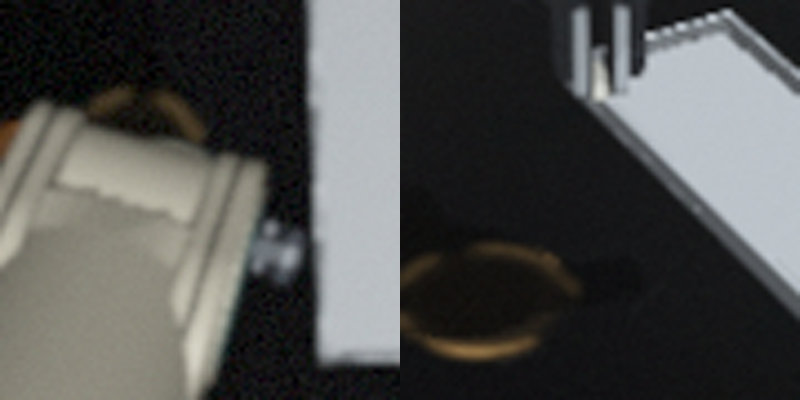

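step_arm(moves="0.78 0 0.28 0 -0.23 0 0; 0.79 0 0.26 0 -0.23 0 0; 0.8 0 0.24 0 -0.23 0 0; 0.8 0 0.21 0 -0.23 0 0; 0.81 0 0.19 0 -0.23 0 0; 0.82 0 0.17 0 -0.23 0 0; 0.82 0 0.14 0 -0.23 0 0; 0.82 0 0.12 0 -0.23 0 0; 0.83 0 0.1 0 -0.23 0 0; 0.83 0 0.08 0 -0.23 0 0; 0 0 0 0 0 0 0; 0 0.8 0 0 0 0 0; 0 0 0 0 0 0 0; 0 0 0 0 0 0 0; 0 0 0 0 0 0 0")

```text
clock: 15.35
eef_pos: [457.5, -290.1, 62.6]
tool_rot: [-1.572, 0.003, -1.627]
force: [-0.5, 0.6, -0.1]
width: 6.4
```

```bash
python3 - <<'E'
from plan import plan
plan([(458.5,-290,7.5,-93,0,0)])
E
```

```text
now [ 457.5 -290.1   62.6] [-1.572  0.003 -1.627] w 6.4 F [-0.5  0.6 -0.1] t 15.3
-> (458.5, -290, 7.5, -93, 0) N=2
-0 0.551 0.011 0.007 -0.017 -0.012 0; -0.002 0.552 0.01 0.007 -0.017 -0.012 0
```

step_arm(moves="0 0.5 0 0 0 0 0; 0 0.45 0 0 0 0 0; 0 0.1 0 0 0 0 0; 0 0 0 0 0 0 0; 0 0 0 0 0 0 0; 0 0 0 0 0 0 0")

```text
clock: 15.95
eef_pos: [457.9, -290.6, 10.8]
tool_rot: [-1.571, 0.002, -1.627]
force: [1.0, 0.1, 0.1]
width: 6.5
```

step_arm(moves="0 0.06 0 0 0 0 0; 0 0 0 0 0 0 0; 0 0 0 0 0 0 0; 0 0 0 0 0 0 0.2; 0 0 0 0 0 0 0.25; 0 0 0 0 0 0 0.25; 0 0 0 0 0 0 0.25; 0 -0.4 0 0 0 0 0.3; 0 -0.8 0 0 0 0 0.4; 0 -0.8 0 0 0 0 0.6; 0 0 0 0 0 0 0.6")

```text
clock: 17.05
eef_pos: [459.9, -292.6, 111.0]
tool_rot: [-1.565, -0.001, -1.628]
force: [0.7, -0.5, 0.4]
width: 51.4
```

```bash
python3 - <<'E'
from plan import plan
from view import view
plan([(430.5,242,120,-90,.6,0)])
view("bs4",(487,-292,10),60)
E
```

```text
now [ 459.9 -292.6  111. ] [-1.565e+00 -1.000e-03 -1.628e+00] w 51.4 F [ 0.7 -0.5  0.4] t 17.1
-> (430.5, 242, 120, -90, 0.6) N=12
-0.887 -0.017 -0.1 -0.004 -0.04 0.001 0.6; -0.887 -0.017 -0.095 -0.004 -0.04 0.001 0.6; -0.888 -0.016 -0.091 -0.004 -0.04 0.001 0.6; -0.888 -0.016 -0.087 -0.004 -0.04 0.001 0.6; -0.888 -0.016 -0.083 -0.004 -0.04 0.001 0.6; -0.889 -0.016 -0.078 -0.004 -0.04 0.001 0.6; -0.889 -0.016 -0.074 -0.004 -0.04 0.001 0.6; -0.89 -0.016 -0.07 -0.004 -0.04 0.001 0.6; -0.89 -0.016 -0.065 -0.004 -0.04 0.001 0.6; -0.89 -0.016 -0.061 -0.004 -0.04 0.001 0.6; -0.89 -0.015 -0.057 -0.004 -0.04 0.001 0.6; -0.891 -0.015 -0.053 -0.004 -0.04 0.001 0.6
top crop origin 387 212
scene crop origin 406 171
```

View pics/bs4.png

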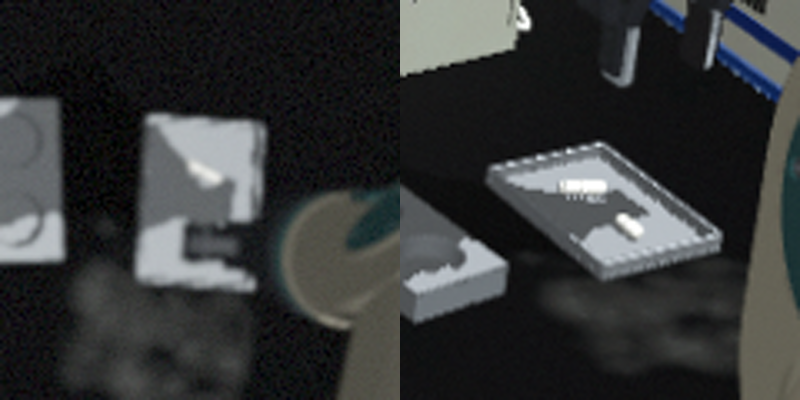

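Both bars are in the short tray (scene crop (583,186) and (629,225)). vial_a is next.

step_arm(moves="-0.89 -0.03 -0.1 0 -0.04 0 0.6; -0.89 -0.03 -0.1 0 -0.04 0 0.6; -0.89 -0.03 -0.09 0 -0.04 0 0.6; -0.89 -0.03 -0.09 0 -0.04 0 0.6; -0.89 -0.03 -0.08 0 -0.04 0 0.6; -0.89 -0.03 -0.08 0 -0.04 0 0.6; -0.89 -0.03 -0.07 0 -0.04 0 0.6; -0.89 -0.03 -0.07 0 -0.04 0 0.6; -0.89 -0.03 -0.06 0 -0.04 0 0.6; -0.89 -0.03 -0.06 0 -0.04 0 0.6; -0.89 -0.03 -0.06 0 -0.04 0 0.6; -0.89 -0.03 -0.05 0 -0.04 0 0.6; 0 0 0 0 0 0 0.6; 0 0 0 0 0 0 0.6; 0 0 0 0 0 0 0.6")

```text
clock: 18.65
eef_pos: [427.5, 243.0, 125.3]
tool_rot: [-1.574, 0.001, -1.572]
force: [-0.6, 0.0, 1.3]
width: 51.0
```

```bash
python3 - <<'E'
from plan import plan
from view import view
from cell import get_image
from h import *
plan([(430.5,242,75,-90,.6,0)])
view("va1",(430,242,60),60)
q=get_image("scene")
from cell import ctrl
e=ctrl.read_state()["eef_pos"]; print(proj(q,[e,e+[0,0,10],[430.5,242,49],[430.5,242,0]]))
E
```

```text
now [427.5 243.  125.3] [-1.574e+00  1.000e-03 -1.572e+00] w 51.0 F [-0.6  0.   1.3] t 18.6
-> (430.5, 242, 75, -90, 0.6) N=2
0.01 0.503 0.032 0.015 -0.003 -0.004 0.6; 0.011 0.504 0.031 0.015 -0.003 -0.004 0.6
top crop origin 174 234
scene crop origin 169 236
[[226.52352193 261.9430512 ]
 [226.09729264 256.4041443 ]
 [229.77227488 301.55336071]
 [231.73556851 325.51991464]]
```

View pics/va1.png

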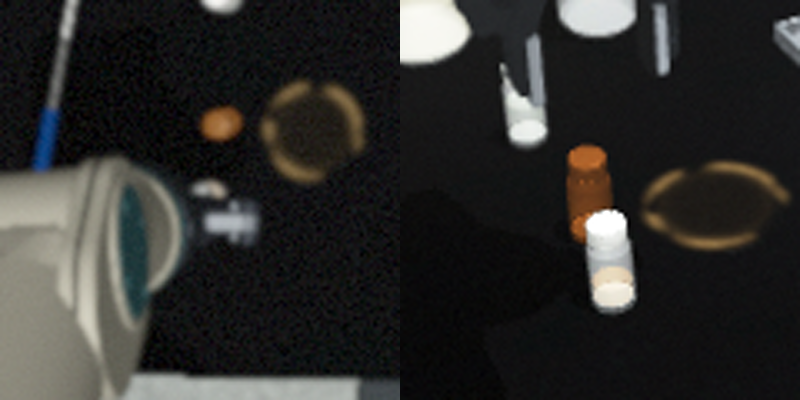

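step_arm(moves="0.02 0.5 0.03 0 0 0 0.6; 0 0.5 0.03 0 0 0 0.6; 0 0 0 0 0 0 0.6; 0 0 0 0 0 0 0.6; 0 0 0 0 0 0 0.6")

```text
clock: 19.3
eef_pos: [431.7, 243.6, 77.2]
tool_rot: [-1.571, 0.004, -1.571]
force: [0.7, -0.2, 1.0]
width: 51.2
```

```bash
python3 - <<'E'
from plan import plan
from view import view
plan([(430.5,242,18,-90,.6,0)])
view("va2",(430,242,40),45)
E
```

```text
now [431.7 243.6  77.2] [-1.571  0.004 -1.571] w 51.2 F [ 0.7 -0.2  1. ] t 19.3
-> (430.5, 242, 18, -90, 0.6) N=2
0.018 0.592 -0.011 0.002 -0.001 -0.015 0.6; 0.017 0.591 -0.012 0.002 -0.001 -0.015 0.6
top crop origin 190 248
scene crop origin 185 261
```

View pics/va2.png

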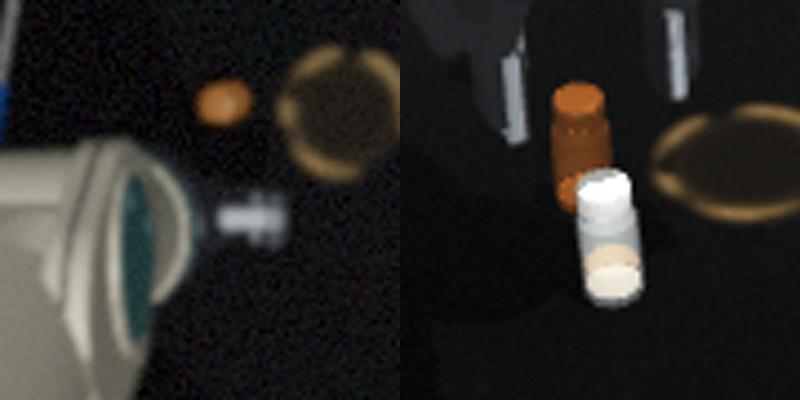

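step_arm(moves="0.03 0.4 -0.02 0 0 0 0.6; 0 0.38 0 0 0 0 0.6; 0 0.36 0 0 0 0 0.6; 0 0 0 0 0 0 0.6; 0 0 0 0 0 0 0.6; 0 0 0 0 0 0 0.6")

```text
clock: 20.0
eef_pos: [430.6, 242.9, 20.3]
tool_rot: [-1.571, 0.004, -1.57]
force: [0.3, -0.1, 0.6]
width: 50.9
```

```bash
python3 - <<'E'
from plan import plan
from view import view
plan([(430.5,242,18,-90,.6,0)])
view("va3",(430,242,30),40)
E
```

```text
now [430.6 242.9  20.3] [-1.571  0.004 -1.57 ] w 50.9 F [ 0.3 -0.1  0.6] t 20.0
-> (430.5, 242, 18, -90, 0.6) N=1
0.018 0.045 -0.001 0.001 0.008 -0.032 0.6
top crop origin 196 253
scene crop origin 191 271
```

View pics/va3.png

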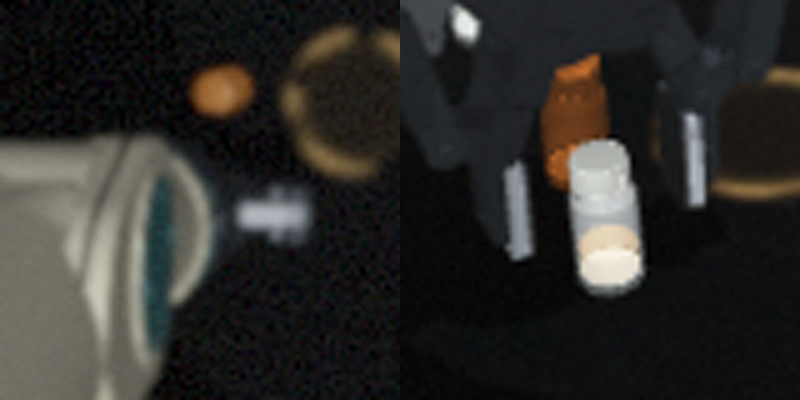

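step_arm(moves="0.02 0.03 0 0 0 0 0.5; 0 0 0 0 0 0 0.4; 0 0 0 0 0 0 0.3; 0 0 0 0 0 0 0.2; 0 0 0 0 0 0 0; 0 0 0 0 0 0 0; 0 0 0 0 0 0 0; 0 0 0 0 0 0 0")

```text
clock: 20.9
eef_pos: [429.9, 241.4, 18.0]
tool_rot: [-1.573, 0.003, -1.57]
force: [-0.7, -1.1, 6.5]
width: 20.7
```

step_arm(moves="0 -0.2 0 0 0 0 0; 0 -0.5 0 0 0 0 0; 0 -0.6 0 0 0 0 0; 0 -0.3 0 0 0 0 0; 0 0 0 0 0 0 0; 0 0 0 0 0 0 0")

```text
clock: 21.5
eef_pos: [429.9, 241.6, 97.8]
tool_rot: [-1.572, 0.003, -1.569]
force: [-0.2, 0.3, -1.1]
width: 20.8
```

```bash
python3 - <<'E'
from plan import plan
from view import view
plan([(473,-147.5,105,-90,0,10)])
view("va4",(430,242,80),50)
E
```

```text
now [429.9 241.6  97.8] [-1.572  0.003 -1.569] w 20.8 F [-0.2  0.3 -1.1] t 21.5
-> (473, -147.5, 105, -90, 0) N=10
0.778 -0.017 0.085 0.001 0.001 -0.003 0; 0.778 -0.017 0.085 0.001 0.001 -0.003 0; 0.778 -0.017 0.085 0.001 0.001 -0.003 0; 0.778 -0.016 0.086 0.001 0.001 -0.003 0; 0.778 -0.016 0.086 0.001 0.001 -0.003 0; 0.778 -0.016 0.086 0.001 0.001 -0.003 0; 0.778 -0.015 0.086 0.001 0.001 -0.003 0; 0.779 -0.015 0.086 0.001 0.001 -0.003 0; 0.778 -0.015 0.086 0.001 0.001 -0.003 0; 0.779 -0.014 0.085 0.001 0.001 -0.003 0
top crop origin 182 244
scene crop origin 179 236
```

View pics/va4.png

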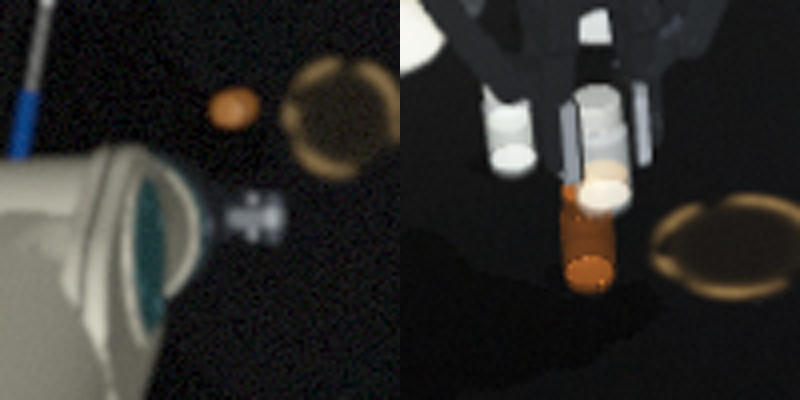

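step_arm(moves="0.39 0 0.04 0 0 0 0; 0.78 0 0.08 0 0 0 0; 0.78 0 0.09 0 0 0 0; 0.78 0 0.09 0 0 0 0; 0.78 0 0.09 0 0 0 0; 0.78 0 0.09 0 0 0 0; 0.78 0 0.09 0 0 0 0; 0.78 0 0.09 0 0 0 0; 0.78 0 0.09 0 0 0 0; 0.78 0 0.09 0 0 0 0; 0.39 0 0.04 0 0 0 0; 0 0 0 0 0 0 0; 0 0 0 0 0 0 0; 0 0 0 0 0 0 0")

```text
clock: 23.0
eef_pos: [473.8, -146.8, 95.8]
tool_rot: [-1.574, 0.005, -1.568]
force: [0.8, 0.3, -0.6]
width: 20.5
```

```bash
python3 - <<'E'
from plan import plan
from view import view
plan([(472.5,-148.5,55,-90,0,0)])
view("va5",(473,-148,60),50)
E
```

```text
now [ 473.8 -146.8   95.8] [-1.574  0.005 -1.568] w 20.5 F [ 0.8  0.3 -0.6] t 23.0
-> (472.5, -148.5, 55, -90, 0) N=1
0.037 0.816 -0.022 0.03 0.023 -0.039 0
top crop origin 344 228
scene crop origin 365 179
```

View pics/va5.png

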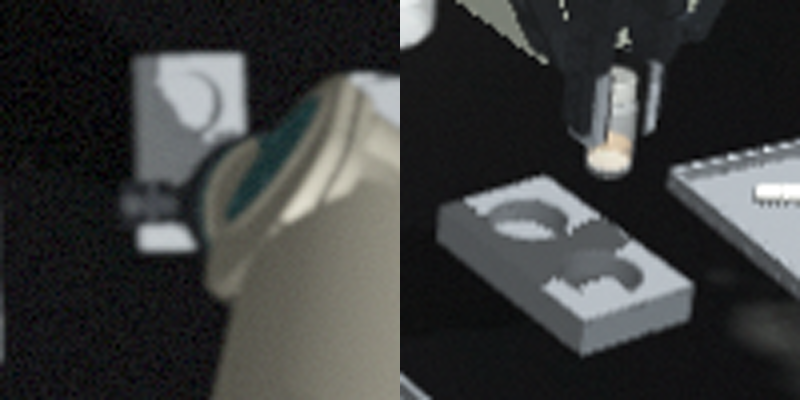

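step_arm(moves="0.03 0.8 -0.02 0 0 0 0; 0 0 0 0 0 0 0; 0 0 0 0 0 0 0; 0 0 0 0 0 0 0")

```text
clock: 23.5
eef_pos: [473.9, -149.9, 57.5]
tool_rot: [-1.571, 0.003, -1.569]
force: [-0.6, -0.9, -0.3]
width: 20.6
```

```bash
python3 - <<'E'
from plan import plan
from view import view
from cell import get_image
from h import *
plan([(472.5,-148.5,24.5,-90,0,0)])
view("va6",(473,-148,30),35)
q=get_image("scene"); print(proj(q,[[473.8,-146.8,78],[472.5,-148.5,20]]))
E
```

```text
now [ 473.9 -149.9   57.5] [-1.571  0.003 -1.569] w 20.6 F [-0.6 -0.9 -0.3] t 23.5
-> (472.5, -148.5, 24.5, -90, 0) N=1
-0.026 0.66 -0.027 0.005 0.011 -0.023 0
top crop origin 357 243
scene crop origin 379 207
[[415.63298637 220.47170084]
 [413.84149899 246.83655914]]
```

View pics/va6.png

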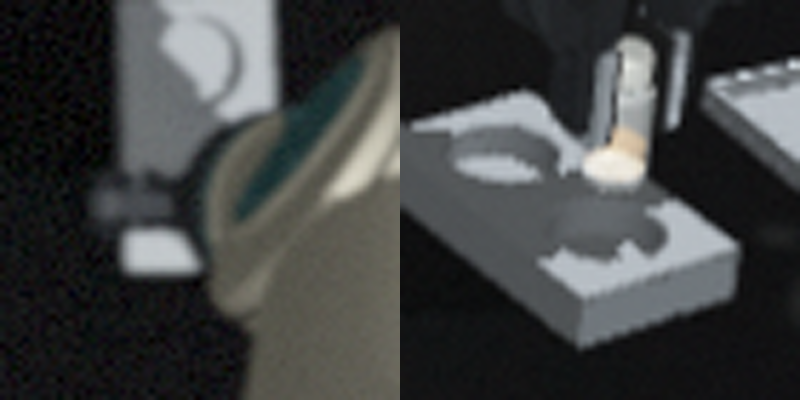

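step_arm(moves="-0.02 0.3 -0.02 0 0 0 0; 0 0.25 0 0 0 0 0; 0 0 0 0 0 0 0; 0 0 0 0 0 0 0; 0 0 0 0 0 0 0")

```text
clock: 24.15
eef_pos: [472.5, -149.2, 29.3]
tool_rot: [-1.572, 0.003, -1.57]
force: [-0.2, -0.5, -0.5]
width: 20.6
```

step_arm(moves="0 0.08 0 0 0 0 0; 0 0 0 0 0 0 0; 0 0 0 0 0 0 0; 0 0 0 0 0 0 0")

```text
clock: 24.55
eef_pos: [472.3, -149.0, 25.0]
tool_rot: [-1.573, 0.003, -1.57]
force: [-0.5, 0.2, -0.5]
width: 20.6
```

step_arm(moves="0 0.01 0 0 0 0 0; 0 0 0 0 0 0 0.3; 0 0 0 0 0 0 0.35; 0 0 0 0 0 0 0.4; 0 0 0 0 0 0 0.5; 0 0 0 0 0 0 0.5; 0 0 0 0 0 0 0.5")

```text
clock: 25.25
eef_pos: [472.2, -149.0, 24.4]
tool_rot: [-1.573, 0.003, -1.57]
force: [0.3, 0.8, -0.5]
width: 43.2
```

```bash
python3 - <<'E'
from plan import plan
from view import view
plan([])
view("va7",(473,-148,30),35)
E
```

```text
now [ 472.2 -149.    24.4] [-1.573  0.003 -1.57 ] w 43.2 F [ 0.3  0.8 -0.5] t 25.2
top crop origin 357 243
scene crop origin 379 207
```

View pics/va7.png

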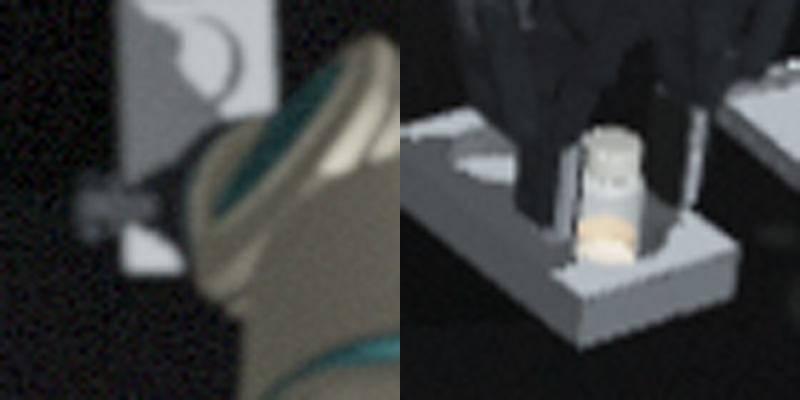

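vial_a stands upright in the near well (scene crop, about (610,200)). I'll lift straight up.

step_arm(moves="0 -0.2 0 0 0 0 0.5; 0 -0.5 0 0 0 0 0.5; 0 -0.8 0 0 0 0 0.6; 0 -0.6 0 0 0 0 0.6; 0 0 0 0 0 0 0.6; 0 0 0 0 0 0 0.6")

```text
clock: 25.95
eef_pos: [472.8, -149.1, 130.4]
tool_rot: [-1.571, 0.003, -1.57]
force: [0.4, -0.7, 0.6]
width: 51.4
```

```bash
python3 - <<'E'
from plan import plan
from view import view
plan([(582,233,125,-90,.6,10)])
view("va8",(473,-148,30),35)
E
```

```text
now [ 472.8 -149.1  130.4] [-1.571  0.003 -1.57 ] w 51.4 F [ 0.4 -0.7  0.6] t 25.9
-> (582, 233, 125, -90, 0.6) N=10
-0.764 0.013 0.219 -0 0.001 -0.002 0.6; -0.764 0.013 0.219 -0 0.001 -0.002 0.6; -0.764 0.013 0.219 -0 0.001 -0.002 0.6; -0.764 0.013 0.219 -0 0.001 -0.002 0.6; -0.764 0.012 0.219 -0 0.001 -0.002 0.6; -0.764 0.012 0.219 -0 0.001 -0.002 0.6; -0.764 0.012 0.219 -0 0.001 -0.002 0.6; -0.764 0.012 0.219 -0 0.001 -0.002 0.6; -0.764 0.011 0.218 -0 0.001 -0.002 0.6; -0.765 0.012 0.218 -0 0.001 -0.002 0.6
top crop origin 357 243
scene crop origin 379 207
```

View pics/va8.png

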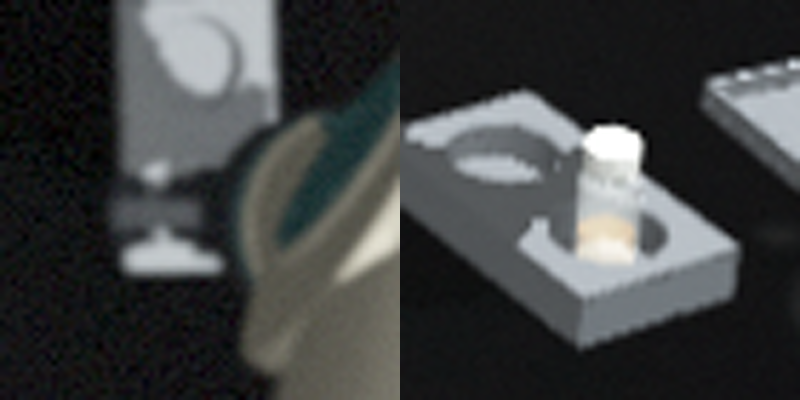

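vial_a is seated. vial_b is next.

step_arm(moves="-0.76 0 0.22 0 0 0 0.6; -0.76 0 0.22 0 0 0 0.6; -0.76 0 0.22 0 0 0 0.6; -0.76 0 0.22 0 0 0 0.6; -0.76 0 0.22 0 0 0 0.6; -0.76 0 0.22 0 0 0 0.6; -0.76 0 0.22 0 0 0 0.6; -0.76 0 0.22 0 0 0 0.6; -0.77 0 0.22 0 0 0 0.6; -0.77 0 0.22 0 0 0 0.6; 0 0 0 0 0 0 0.6; 0 0.6 0 0 0 0 0.6; 0 0.4 0 0 0 0 0.6; 0 0 0 0 0 0 0.6; 0 0 0 0 0 0 0.6; 0 0 0 0 0 0 0.6")

```text
clock: 27.65
eef_pos: [582.6, 231.6, 81.1]
tool_rot: [-1.572, 0.003, -1.57]
force: [-0.1, -0.1, -0.5]
width: 51.4
```

```bash
python3 - <<'E'
from plan import plan
from view import view
plan([(582.3,233,19,-90,.6,3)])
view("vb1",(582,233,40),45)
E
```

```text
now [582.6 231.6  81.1] [-1.572  0.003 -1.57 ] w 51.4 F [-0.1 -0.1 -0.5] t 27.6
-> (582.3, 233, 19, -90, 0.6) N=3
-0.008 0.414 -0.002 0.002 0.001 -0.009 0.6; -0.008 0.414 -0.002 0.002 0.001 -0.009 0.6; -0.009 0.413 -0.002 0.002 0.001 -0.009 0.6
top crop origin 195 187
scene crop origin 160 214
```

View pics/vb1.png

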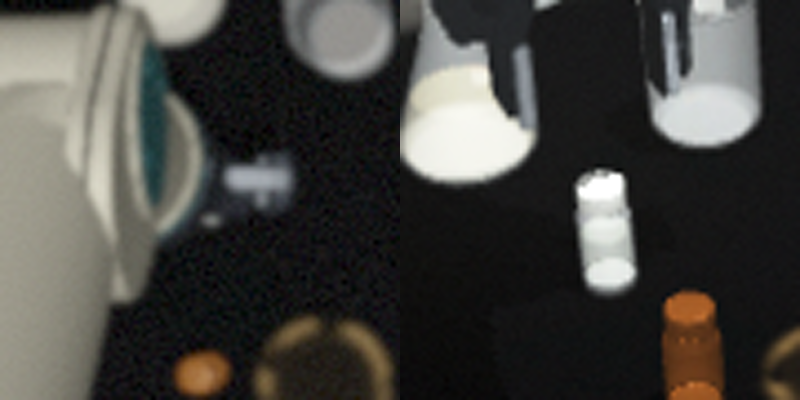

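Fingertip mid is about (600,110) and the cap about (602,185), so they line up. Lower and check.

step_arm(moves="-0.01 0.42 0 0 0 0 0.6; -0.01 0.42 0 0 0 0 0.6; 0 0.37 0 0 0 0 0.6; 0 0 0 0 0 0 0.6; 0 0 0 0 0 0 0.6; 0 0 0 0 0 0 0.6")

```text
clock: 28.35
eef_pos: [583.0, 233.4, 21.3]
tool_rot: [-1.57, 0.004, -1.57]
force: [0.3, 0.6, -0.1]
width: 51.0
```

```bash
python3 - <<'E'
from plan import plan
from view import view
plan([(582.3,233,19,-90,.6,1)])
view("vb2",(582,233,30),40)
E
```

```text
now [583.  233.4  21.3] [-1.57   0.004 -1.57 ] w 51.0 F [ 0.3  0.6 -0.1] t 28.4
-> (582.3, 233, 19, -90, 0.6) N=1
0.007 0.047 -0.013 -0.004 0.006 -0.031 0.6
top crop origin 200 192
scene crop origin 165 223
```

View pics/vb2.png

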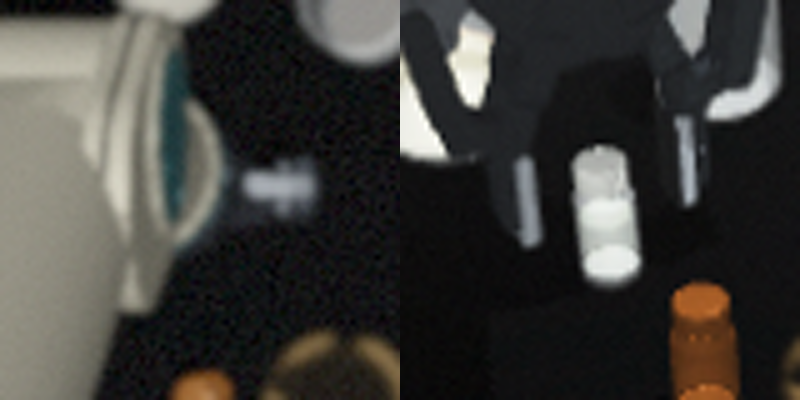

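step_arm(moves="0 0.05 0 0 0 0 0.5; 0 0 0 0 0 0 0.4; 0 0 0 0 0 0 0.3; 0 0 0 0 0 0 0.2; 0 0 0 0 0 0 0; 0 0 0 0 0 0 0; 0 0 0 0 0 0 0; 0 0 0 0 0 0 0")

```text
clock: 29.25
eef_pos: [582.0, 233.0, 17.7]
tool_rot: [-1.572, 0.003, -1.57]
force: [-0.7, -0.4, 5.7]
width: 20.6
```

step_arm(moves="0 -0.2 0 0 0 0 0; 0 -0.5 0 0 0 0 0; 0 -0.6 0 0 0 0 0; 0 -0.3 0 0 0 0 0; 0 0 0 0 0 0 0; 0 0 0 0 0 0 0")

```text
clock: 29.85
eef_pos: [581.5, 233.1, 96.9]
tool_rot: [-1.573, 0.003, -1.57]
force: [-0.4, 0.3, -1.2]
width: 20.3
```

```bash
python3 - <<'E'
from plan import plan
from view import view
plan([(532.5,-147.5,100,-90,0,10)])
view("vb3",(582,233,80),50)
E
```

```text
now [581.5 233.1  96.9] [-1.573  0.003 -1.57 ] w 20.3 F [-0.4  0.3 -1.2] t 29.9
-> (532.5, -147.5, 100, -90, 0) N=10
0.761 -0.008 -0.099 0.002 0.001 -0.003 0; 0.761 -0.008 -0.099 0.002 0.001 -0.003 0; 0.761 -0.008 -0.099 0.002 0.001 -0.003 0; 0.761 -0.008 -0.099 0.002 0.001 -0.003 0; 0.761 -0.007 -0.098 0.002 0.001 -0.003 0; 0.761 -0.007 -0.098 0.002 0.001 -0.003 0; 0.762 -0.007 -0.098 0.002 0.001 -0.003 0; 0.761 -0.007 -0.098 0.002 0.001 -0.003 0; 0.762 -0.006 -0.098 0.002 0.001 -0.003 0; 0.761 -0.006 -0.099 0.002 0.001 -0.003 0
top crop origin 187 181
scene crop origin 153 190
```

View pics/vb3.png

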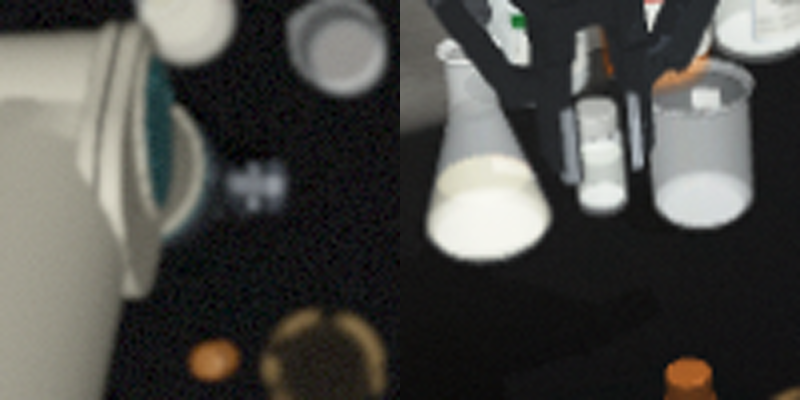

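step_arm(moves="0.38 0 -0.05 0 0 0 0; 0.76 0 -0.1 0 0 0 0; 0.76 0 -0.1 0 0 0 0; 0.76 0 -0.1 0 0 0 0; 0.76 0 -0.1 0 0 0 0; 0.76 0 -0.1 0 0 0 0; 0.76 0 -0.1 0 0 0 0; 0.76 0 -0.1 0 0 0 0; 0.76 0 -0.1 0 0 0 0; 0.76 0 -0.1 0 0 0 0; 0.39 0 -0.05 0 0 0 0; 0 0 0 0 0 0 0; 0 0 0 0 0 0 0; 0 0 0 0 0 0 0; 0 0.7 0 0 0 0 0; 0 0 0 0 0 0 0; 0 0 0 0 0 0 0; 0 0 0 0 0 0 0")

```text
clock: 31.75
eef_pos: [532.9, -147.2, 62.2]
tool_rot: [-1.572, 0.003, -1.569]
force: [-0.2, -0.5, -0.5]
width: 20.6
```

```bash
python3 - <<'E'
from plan import plan
from view import view
plan([(532.5,-147.5,24.5,-90,0,1)])
view("vb4",(520,-148,40),40)
E
```

```text
now [ 532.9 -147.2   62.2] [-1.572  0.003 -1.569] w 20.6 F [-0.2 -0.5 -0.5] t 31.8
-> (532.5, -147.5, 24.5, -90, 0) N=1
0.009 0.754 -0.007 0.006 0.015 -0.023 0
top crop origin 353 219
scene crop origin 361 187
```

View pics/vb4.png

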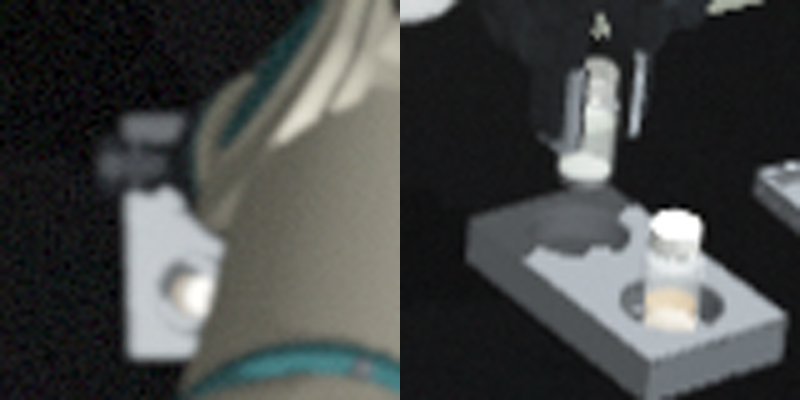

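step_arm(moves="0 0.35 0 0 0 0 0; 0 0.34 0 0 0 0 0; 0 0.07 0 0 0 0 0; 0 0 0 0 0 0 0; 0 0 0 0 0 0 0; 0 0 0 0 0 0 0")

```text
clock: 32.45
eef_pos: [532.7, -147.5, 24.0]
tool_rot: [-1.572, 0.003, -1.57]
force: [-0.3, 0.9, -0.8]
width: 20.5
```

step_arm(moves="0 0 0 0 0 0 0.3; 0 0 0 0 0 0 0.35; 0 0 0 0 0 0 0.4; 0 0 0 0 0 0 0.5; 0 0 0 0 0 0 0.5; 0 0 0 0 0 0 0.5; 0 -0.2 0 0 0 0 0.5; 0 -0.5 0 0 0 0 0.5; 0 -0.8 0 0 0 0 0.6; 0 -0.6 0 0 0 0 0.6; 0 0 0 0 0 0 0.6; 0 0 0 0 0 0 0.6")

```text
clock: 33.65
eef_pos: [532.8, -147.6, 129.4]
tool_rot: [-1.571, 0.003, -1.57]
force: [0.4, 0.3, -1.3]
width: 51.2
```

```bash
python3 - <<'E'
from plan import plan
from view import view
plan([(461.5,370,130,-99,.5,0)])
view("vb5",(510,-148,30),40)
E
```

```text
now [ 532.8 -147.6  129.4] [-1.571  0.003 -1.57 ] w 51.2 F [ 0.4  0.3 -1.3] t 33.6
-> (461.5, 370, 130, -99, 0.5) N=12
-0.863 0.002 -0.118 0 0.11 -0.002 0.5; -0.861 0.001 -0.129 0 0.11 -0.002 0.5; -0.859 0.001 -0.141 0 0.11 -0.002 0.5; -0.857 0.001 -0.152 0 0.11 -0.002 0.5; -0.855 0.001 -0.163 0 0.11 -0.002 0.5; -0.853 0 -0.175 0 0.11 -0.002 0.5; -0.851 0 -0.186 0 0.11 -0.002 0.5; -0.848 0 -0.197 0 0.11 -0.002 0.5; -0.846 -0 -0.208 0 0.11 -0.002 0.5; -0.843 -0 -0.219 0 0.11 -0.002 0.5; -0.84 -0.001 -0.231 0 0.11 -0.002 0.5; -0.837 -0 -0.241 0 0.11 -0.002 0.5
top crop origin 353 223
scene crop origin 363 194
```

View pics/vb5.png

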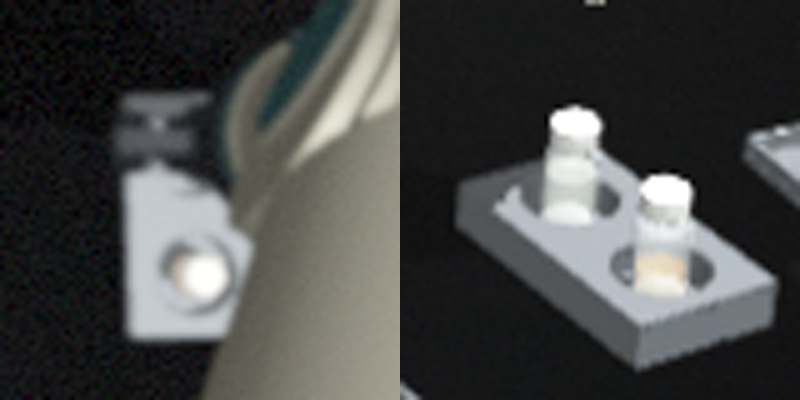

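Both vials stand in their wells (scene crop (575,165) and (665,235)). Last is the spoon.

step_arm(moves="-0.86 0 -0.12 0 0.11 0 0.5; -0.86 0 -0.13 0 0.11 0 0.5; -0.86 0 -0.14 0 0.11 0 0.5; -0.86 0 -0.15 0 0.11 0 0.5; -0.86 0 -0.16 0 0.11 0 0.5; -0.85 0 -0.17 0 0.11 0 0.5; -0.85 0 -0.18 0 0.11 0 0.5; -0.85 0 -0.2 0 0.11 0 0.5; -0.85 0 -0.2 0 0.11 0 0.5; -0.84 0 -0.22 0 0.11 0 0.5; -0.84 0 -0.23 0 0.11 0 0.5; -0.84 0 -0.23 0 0.11 0 0.5; 0 0 0 0 0 0 0.5; 0 0 0 0 0 0 0.5; 0 0 0 0 0 0 0.5")

```text
clock: 35.25
eef_pos: [462.7, 368.1, 129.2]
tool_rot: [-1.574, 0.0, -1.73]
force: [-0.3, -0.2, -0.1]
width: 42.6
```

```bash
python3 - <<'E'
from plan import plan
from view import view
plan([(463,370.2,60,-98.8,.5,3)])
view("sp1",(470,370,30),60)
E
```

```text
now [462.7 368.1 129.2] [-1.574  0.    -1.73 ] w 42.6 F [-0.3 -0.2 -0.1] t 35.2
-> (463, 370.2, 60, -98.8, 0.5) N=3
-0.014 0.461 0.001 0.008 -0.016 -0 0.5; -0.015 0.461 0 0.008 -0.016 -0 0.5; -0.014 0.461 0 0.008 -0.016 -0 0.5
top crop origin 125 216
scene crop origin 87 259
```

View pics/sp1.png

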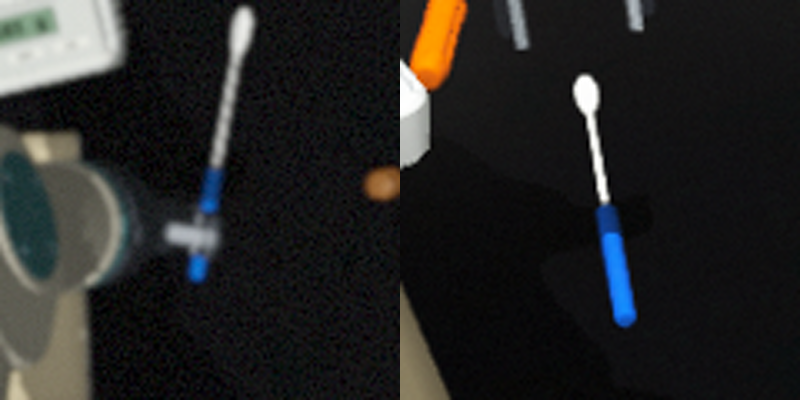

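step_arm(moves="-0.02 0.5 0 0 -0.03 0 0.5; -0.02 0.5 0 0 0 0 0.5; 0 0.5 0 0 0 0 0.5; 0 0.4 0 0 0 0 0.5; 0 0 0 0 0 0 0.5; 0 0 0 0 0 0 0.5; 0 0 0 0 0 0 0.5")

```text
clock: 36.05
eef_pos: [464.0, 372.3, 36.3]
tool_rot: [-1.572, 0.004, -1.726]
force: [0.9, 0.9, -0.1]
width: 42.9
```

```bash
python3 - <<'E'
from plan import plan
from view import view
plan([(463,370.2,3.5,-98.8,.5,1)])
view("sp2",(470,370,10),45)
E
```

```text
now [464.  372.3  36.3] [-1.572  0.004 -1.726] w 42.9 F [ 0.9  0.9 -0.1] t 36.0
-> (463, 370.2, 3.5, -98.8, 0.5) N=1
0.046 0.656 -0.012 0.006 -0.011 -0.033 0.5
top crop origin 142 231
scene crop origin 104 284
```

View pics/sp2.png

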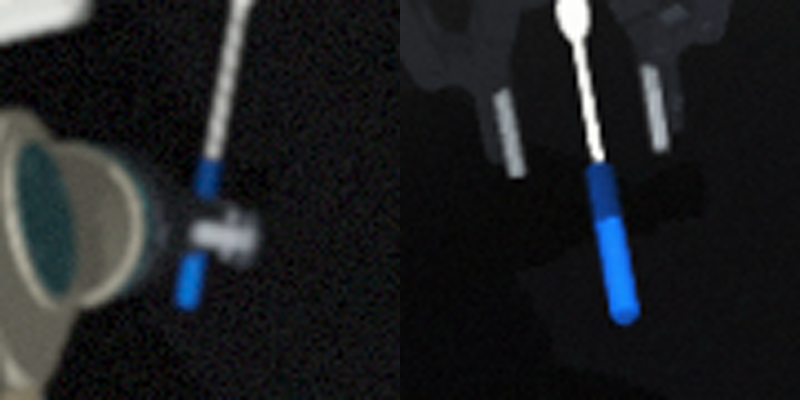

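step_arm(moves="0.04 0.32 -0.01 0 0 0 0.5; 0 0.3 0 0 0 0 0.5; 0 0 0 0 0 0 0.5; 0 0 0 0 0 0 0.5; 0 0 0 0 0 0 0.5")

```text
clock: 36.65
eef_pos: [462.4, 370.7, 4.5]
tool_rot: [-1.572, 0.003, -1.725]
force: [-1.0, -0.6, -0.6]
width: 42.7
```

```bash
python3 - <<'E'
from plan import plan
from view import view
plan([(463,370.2,3.5,-98.8,.5,1)])
view("sp3",(470,370,10),45)
E
```

```text
now [462.4 370.7   4.5] [-1.572  0.003 -1.725] w 42.7 F [-1.  -0.6 -0.6] t 36.6
-> (463, 370.2, 3.5, -98.8, 0.5) N=1
0.009 0.019 0.013 0.013 -0.003 -0.027 0.5
top crop origin 142 231
scene crop origin 104 284
```

View pics/sp3.png

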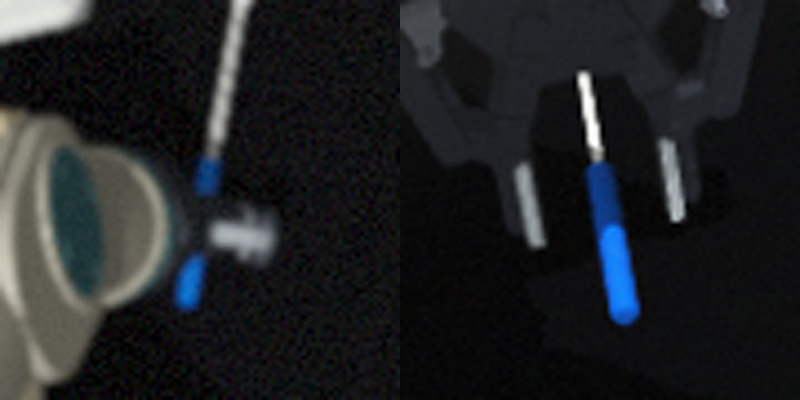

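step_arm(moves="0 0.01 0 0 0 0 0.4; 0 0 0 0 0 0 0.3; 0 0 0 0 0 0 0.2; 0 0 0 0 0 0 0; 0 0 0 0 0 0 0; 0 0 0 0 0 0 0; 0 0 0 0 0 0 0; 0 -0.3 0 0 0 0 0; 0 -0.7 0 0 0 0 0; 0 -0.8 0 0 0 0 0; 0 -0.2 0 0 0 0 0; 0 0 0 0 0 0 0; 0 0 0 0 0 0 0")

```text
clock: 38.05
eef_pos: [461.4, 370.2, 103.0]
tool_rot: [-1.574, 0.002, -1.724]
force: [0.0, -1.2, -0.3]
width: 7.4
```

```bash
python3 - <<'E'
from plan import plan
from view import view
plan([(440,19,105,-87.2,0,9)])
view("sp4",(500,365,90),60)
E
```

```text
now [461.4 370.2 103. ] [-1.574  0.002 -1.724] w 7.4 F [ 0.  -1.2 -0.3] t 38.0
-> (440, 19, 105, -87.2, 0) N=9
0.778 -0.006 0.072 0.003 -0.187 -0.002 0; 0.78 -0.006 0.055 0.003 -0.187 -0.002 0; 0.781 -0.006 0.037 0.003 -0.187 -0.002 0; 0.782 -0.006 0.02 0.003 -0.187 -0.002 0; 0.782 -0.005 0.002 0.003 -0.187 -0.002 0; 0.782 -0.005 -0.015 0.003 -0.187 -0.002 0; 0.781 -0.005 -0.033 0.003 -0.187 -0.002 0; 0.78 -0.005 -0.05 0.003 -0.187 -0.002 0; 0.778 -0.006 -0.068 0.003 -0.187 -0.002 0
top crop origin 120 204
scene crop origin 80 217
```

View pics/sp4.png

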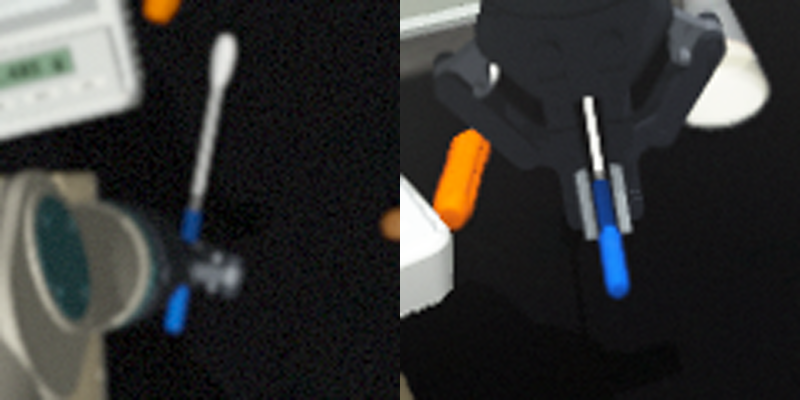

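The spoon is held level. I'll carry it to the long tray.

step_arm(moves="0.4 0 0.04 0 0 0 0; 0.78 0 0.06 0 -0.19 0 0; 0.78 0 0.05 0 -0.19 0 0; 0.78 0 0.03 0 -0.19 0 0; 0.78 0 0.01 0 -0.19 0 0; 0.78 0 0 0 -0.19 0 0; 0.78 0 -0.01 0 -0.19 0 0; 0.78 0 -0.03 0 -0.19 0 0; 0.78 0 -0.05 0 -0.19 0 0; 0.39 0 -0.03 0 -0.17 0 0; 0 0 0 0 0 0 0; 0 0 0 0 0 0 0; 0 0 0 0 0 0 0; 0 0 0 0 0 0 0")

```text
clock: 39.55
eef_pos: [440.0, 20.4, 102.2]
tool_rot: [-1.573, 0.004, -1.519]
force: [-0.0, 0.3, -0.5]
width: 7.3
```

```bash
python3 - <<'E'
from plan import plan
from view import view
plan([(440,19,40,-87.2,0,2)])
view("sp5",(490,21,60),65)
E
```

```text
now [440.   20.4 102.2] [-1.573  0.004 -1.519] w 7.3 F [-0.   0.3 -0.5] t 39.5
-> (440, 19, 40, -87.2, 0) N=2
0.016 0.622 0.001 0.009 0.01 -0.015 0; 0.015 0.622 0.001 0.009 0.01 -0.015 0
top crop origin 260 205
scene crop origin 268 181
```

View pics/sp5.png

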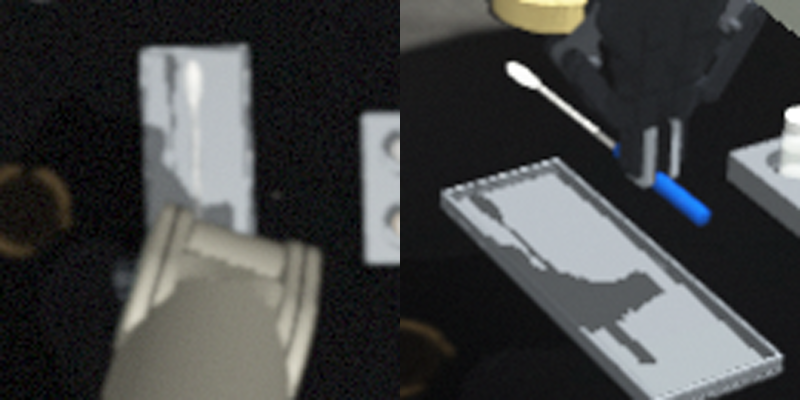

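```bash
python3 - <<'E'
from cell import get_image
from h import *
np.set_printoptions(precision=1,suppress=True)
q=get_image("scene");p=get_image("top")
a=back(q,[[369,251.5]],103)[0];b=back(q,[[303.5,202.5]],101)[0];print("scene",a,b,(a+b)/2,np.linalg.norm(a-b)); print("top tip",back(p,[[322.4,224]],101))
E
```

```text
scene [387.1  12.6 103. ] [592.2  29.3 101. ] [489.6  20.9 102. ] 205.7826539523793
top tip [[598.7  29.2 101. ]]
```

The spoon's middle is at about (490,21), which matches the tray centre. Lowering now.

step_arm(moves="0.02 0.5 0 0 0 0 0; 0 0.5 0 0 0 0 0; 0 0.5 0 0 0 0 0; 0 0.25 0 0 0 0 0; 0 0 0 0 0 0 0; 0 0 0 0 0 0 0; 0 0 0 0 0 0 0")

```text
clock: 40.45
eef_pos: [440.1, 19.4, 22.2]
tool_rot: [-1.572, 0.006, -1.521]
force: [0.1, -0.2, -1.1]
width: 7.1
```

```bash
python3 - <<'E'
from plan import plan
from view import view
plan([(440,19,7.5,-87.2,0,1)])
view("sp6",(490,21,10),65)
E
```

```text
now [440.1  19.4  22.2] [-1.572  0.006 -1.521] w 7.1 F [ 0.1 -0.2 -1.1] t 40.5
-> (440, 19, 7.5, -87.2, 0) N=1
0.01 0.293 -0.002 0.014 0.005 -0.052 0
top crop origin 260 205
scene crop origin 267 204
```

View pics/sp6.png

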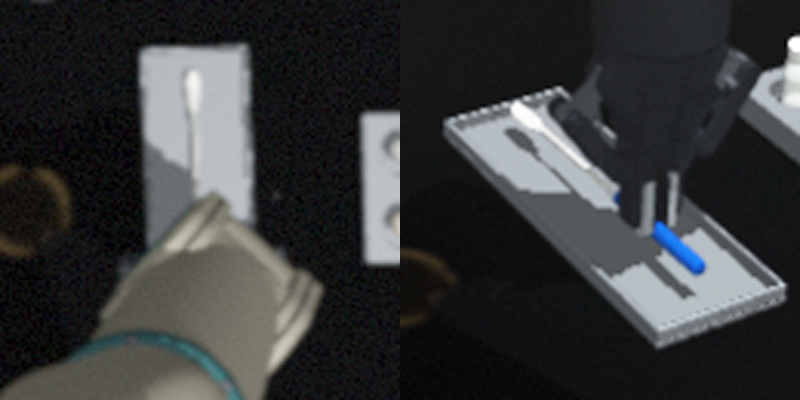

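step_arm(moves="0.01 0.2 0 0 0 0 0; 0 0.07 0 0 0 0 0; 0 0 0 0 0 0 0; 0 0 0 0 0 0 0; 0 0 0 0 0 0 0")

```text
clock: 41.05
eef_pos: [439.9, 18.9, 8.5]
tool_rot: [-1.573, 0.006, -1.522]
force: [-0.3, -0.2, -0.2]
width: 7.4
```

step_arm(moves="0 0.02 0 0 0 0 0; 0 0 0 0 0 0 0; 0 0 0 0 0 0 0.15; 0 0 0 0 0 0 0.2; 0 0 0 0 0 0 0.25; 0 0 0 0 0 0 0.25; 0 0 0 0 0 0 0.25; 0 -0.3 0 0 0 0 0.25; 0 -0.6 0 0 0 0 0.3; 0 -0.8 0 0 0 0 0.4; 0 -0.8 0 0 0 0 0.4; 0 -0.8 0 0 0 0 0.4; 0 0 0 0 0 0 0.4; 0 0 0 0 0 0 0.4")

```text
clock: 42.45
eef_pos: [440.4, 18.4, 172.6]
tool_rot: [-1.572, 0.007, -1.521]
force: [-0.8, -0.4, -0.2]
width: 34.1
```

```bash
python3 - <<'E'
from plan import plan
from view import view
plan([(350,-300,250,-87.2,.4,0)])
view("sp7",(490,21,10),65)
E
```

```text
now [440.4  18.4 172.6] [-1.572  0.007 -1.521] w 34.1 F [-0.8 -0.4 -0.2] t 42.5
-> (350, -300, 250, -87.2, 0.4) N=8
0.782 -0.199 -0.266 0.001 0.001 -0.007 0.4; 0.783 -0.198 -0.265 0.001 0.001 -0.007 0.4; 0.783 -0.197 -0.265 0.001 0.001 -0.007 0.4; 0.783 -0.197 -0.265 0.001 0.001 -0.007 0.4; 0.783 -0.196 -0.265 0.001 0.001 -0.007 0.4; 0.784 -0.195 -0.265 0.001 0.001 -0.007 0.4; 0.784 -0.195 -0.265 0.001 0.001 -0.007 0.4; 0.783 -0.195 -0.265 0.001 0.001 -0.007 0.4
top crop origin 260 205
scene crop origin 267 204
```

View pics/sp7.png

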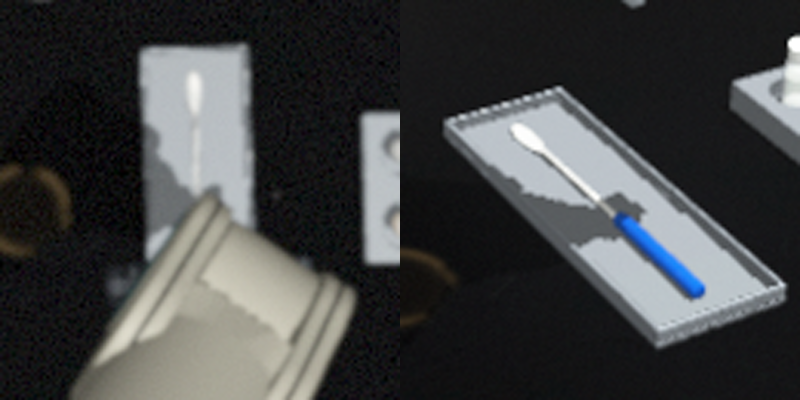

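The spoon lies flat in the long tray. I'll clear the arm for a final look.

step_arm(moves="-0.8 -0.2 0 0 0 0 0.4; -0.8 -0.2 0 0 0 0 0.4; -0.8 -0.2 0 0 0 0 0.4; -0.8 -0.2 0 0 0 0 0.4; -0.8 0 0 0 0 0 0.4; -0.8 0 0 0 0 0 0.4; -0.8 0 0 0 0 0 0.4; 0 0 0 0 0 0 0.4; 0 0 0 0 0 0 0.4; 0 0 0 0 0 0 0.4")

```text
clock: 43.55
eef_pos: [426.4, 295.5, 212.9]
tool_rot: [-1.575, 0.004, -1.524]
force: [0.5, -0.8, 0.6]
width: 34.4
```

```bash
python3 - <<'E'
from cell import get_image,nets,ctrl
from h import *
np.set_printoptions(precision=1,suppress=True)
for n in ("top","scene"):
    p=get_image(n); x0,y0=(295,205) if n=="top" else (270,180)
    cv2.imwrite(f"pics/fin_{n}.png",cv2.resize(p["color"][y0:y0+135,x0:x0+180] if n=="top" else p["color"][y0:y0+150,x0:x0+240],None,fx=4 if n=="top" else 3.3,fy=4 if n=="top" else 3.3,interpolation=cv2.INTER_CUBIC))
    cv2.imwrite(f"pics/full_{n}.png",p["color"])
    for t in "vial_a bar_long bar_short spoon beaker flask".split():
        print(n,t,[( [round(float(x)) for x in d["position"]],round(float(d["conf"]),2)) for d in nets.place_of(p,t)])
E
```

```text
top vial_a [([488, 232, 1], 0.63), ([467, -149, 7], 0.6), ([530, -147, 6], 0.55)]
top bar_long [([511, -299, 8], 0.42), ([708, 257, -2], 0.26)]
top bar_short [([462, -290, 3], 0.53)]
top spoon [([492, 20, 4], 0.64)]
top beaker [([678, 157, 2], 0.8)]
top flask [([709, 256, -2], 0.64)]
scene vial_a [([488, 230, 0], 0.87), ([471, -152, 8], 0.71), ([537, -153, 2], 0.68)]
scene bar_long [([508, -291, 6], 0.38)]
scene bar_short [([462, -296, 5], 0.46), ([489, 22, 1], 0.34)]
scene spoon [([493, 19, 1], 0.88), ([678, 156, 1], 0.52)]
scene beaker [([680, 157, 2], 0.66), ([460, -294, 6], 0.34)]
scene flask [([707, 257, 0], 0.84)]
```

View pics/fin_top.png

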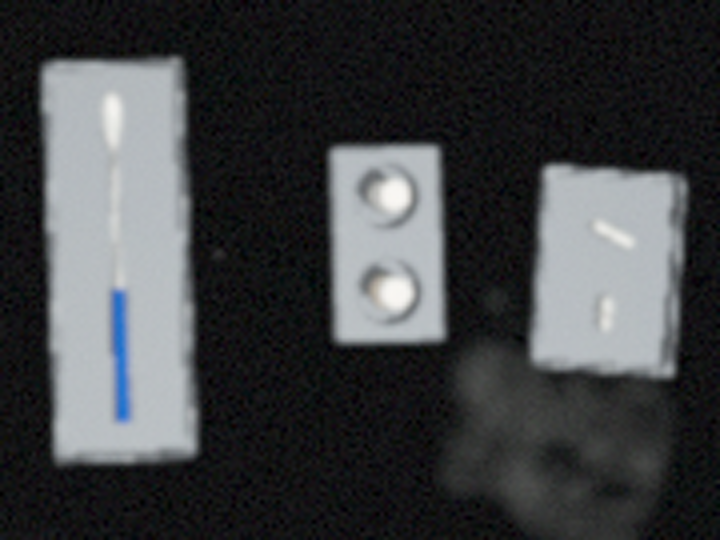

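View pics/full_scene.png

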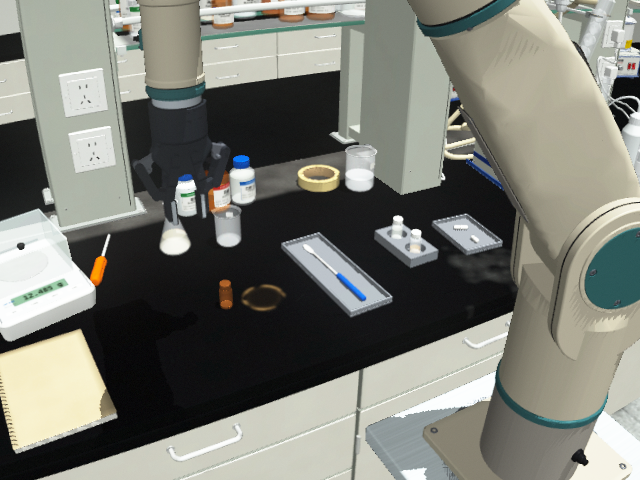

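View pics/fin_scene.png

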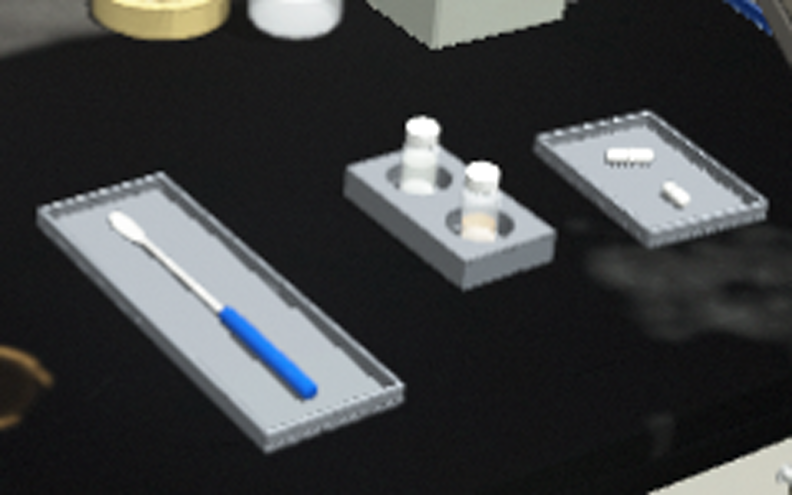

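Both views show every item in its holder, with the beaker (680,157) and flask (708,256) unmoved. Handing in.

```bash
python3 - <<'E'
from cell import ctrl
print(ctrl.finish_job())
E
```

```text
the job is handed in; nothing more can be done
None
```

All five items are in their holders, and I handed the job in at about 44 s of the 120 s allowed. The hand-in gives no verdict, so the outcome rests on my last look from both cameras.

- **Vials:** the orange vial stands upright in the near well and the clear one in the far well. The networks put both within about 6 mm of their well centres. The clear vial is the least certain: the top camera puts it at (530, -147) and the scene camera at (537, -153).
- **Stir bars:** both lie flat on the floor of the short tray, well inside its walls.
- **Spoon:** it lies flat and lengthwise in the long tray, its middle about 2 to 3 mm from the tray's centre.
- **Beaker, flask and brown look-alike vial:** all three read where they were at the start, within measurement error, and the arm was clear of everything.

The two cameras disagree by about 2 to 4 mm sideways throughout, so I used values between the two. The gripper also read about 2 mm narrower than the stated sizes on everything it held, but no grasp slipped. In the last look the networks also gave a few false low-confidence matches, such as a stir bar at the flask, which I discarded after checking them against the pictures.

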